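# Feed a flat-bar blank through a drilling jig with the push stick

## Task

Take the wooden push stick from its tray and use it to gently slide the small steel blank off the infeed plate, through the drilling jig's channel and under the bridge, until its end rests against the depth stop, pushing with no more than about 20 N and without shoving the stop along. Touch the blank only with the stick, never with the gripper. Then draw the stick out, lay it flat in its tray again and let go, leaving everything else on the bench where it stands.

Things in the scene. Friction and masses are not known exactly. Their poses are not given: they have to be found in the camera images.
- jig: Fixed metal drilling jig, 360 mm long, on the bench. Origin on the bench under the bridge's middle; x is the feed direction (infeed to depth stop), y across, z up. Sizes below are in mm in this frame. Its flat plate has its top at z = 10: infeed part x -210 to -60, y -65 to 65; channel part x -60 to 150, y -45 to 45.
- channel (a point): Point on the channel floor under the middle of the bridge (jig x 0, y 0, z 10); axes as the jig. The straight channel is 34 mm wide (y -17 to 17), from jig x = -65 to 150; floor z = 10, its walls, 14 thick, reach up to z = 24. It is open from above except under the bridge and the stop.
- mouth (a point): Middle of the channel's flared mouth, on the plate (jig x -102, y 0, z 10); axes as the jig. Two slanting walls (top z = 24) narrow from about 60 mm apart here to 34 mm at x = -65; they reach out to y = +-52 and nothing of them lies before x = -106.
- bridge_top (a point): Middle of the bridge's top plate (jig z = 42); axes as the jig. The bridge covers jig x -35 to 35, y -45 to 45. Clear height under it is 24 mm (z 10 to 34); two brass bushings on it reach z = 52.
- stop_face (a point): Middle of the depth stop's face that the blank must meet, 6 mm above the channel floor; axes as the jig. The stop is a steel carriage in the channel beyond the bridge, set anywhere from 75 to 115 mm in jig x, 68 mm wide, knob 46 mm above the floor. Held only by friction: about 5 N shoves it along and it stays there; sliding the blank alone takes 0.5 to 2 N.
- blank_center (a point): Centre of the loose steel blank, a flat bar piece 60 (its x) by 30 (y) by 12 (z) mm, 120 to 240 g, lying flat on the infeed plate before the flared mouth, off to either side and askew by up to about 30 degrees. Its x axis points roughly in the feed direction.
- stick_grip (a point): Grip point of the plywood push stick (about 110 g): middle of its upright handle block (50 long, 22 wide across y, top 65 above the blade's underside), 45 mm above the blade's underside. x points along the blade to the pushing tip, z up. The blade, 190 x 22 x 12 mm, runs from 40 behind to 150 ahead of this point; it balances 20 ahead.
- stick_tip (a point): Middle of the flat end face (22 by 12 mm) of the push stick's blade: 150 mm ahead of and 39 mm below stick_grip; axes as stick_grip.
- stick_mid (a point): Centre of the push stick's blade, 95 mm behind the tip, 6 mm above the blade's underside; axes as stick_grip.
- tray: Fixed shallow grey tray of the push stick, 240 (x) by 86 (y) by 14 mm high outside, 230 by 76 inside, walls 5, floor 3 mm thick. Origin at the middle of its underside on the bench. The stick lies along its x in it.
- can: Bystander: small paint can, 58 diameter, 95 high; origin at its underside's centre (as for all bystanders).
- spray: Bystander: capped bottle, 56 diameter, 115 high.
- coupling: Bystander: grey pipe coupling standing on end, 60 diameter, 50 high.
- tube: Bystander: square steel tube offcut, 110 (x) by 30 by 30.
- carton: Bystander: small cardboard box 90 (x) by 70 by 55 high.
- wrench: Bystander: wrench lying flat, 170 long (x).
- flatbar: Bystander: longer flat-bar offcut 120 (x) by 30 by 10; not the blank.
Not all that is in view belongs to the job. There is more than one size of the part that bears stick_grip; the job needs the larger.

How it is judged:
By the outcome, as a careful person would: the job done as asked, in the order asked, and still so for the second after the job is handed in, with the robot touching nothing.
It also fails if it takes over 64 s, if anything falls off the work surface, if the arm or the gripper's body presses on something with over 40 N, if the wrist force passes 120 N, or if a joint passes its speed limit or range.

## Robot

A 6-joint arm with a two-finger parallel gripper is mounted at the origin on the work surface. World frame = base frame: x ahead of the robot, y to its left, z up, the work surface at z = 0. Lengths are in m, angles in rad, forces in N, time in s.
With the tool pointing down it reaches from about 0.3 to 0.775 m from the base axis. Payload 14.6 kg.
Tool frame: the origin (TCP) lies on the centre line of the jaws, within the pads' length; the fingertips stand 8 mm ahead of it and the grasp point (between the pads) lies 11 mm behind it; y points along the fingers, x is the direction in which the jaws open and shut, and the axes are right-handed (so a half turn about y gives the same grasp; the last joint's range is limited). The gripper opens to 94 mm and grips with 3 to 60 N. Pads are 16 mm wide; open, the fingers measure 119 mm over their backs; the gripper's body (75 mm by 177 mm) begins 78 mm behind the grasp point.
Start: joints at [-1.205, 0.3, 1.521, -0, 1.321, -0.067], TCP at [0.231, -0.499, 0.213] pointing down, gripper open.
Joint ranges: [-3.03, 3.03], [-0.79, 2.21], [0.23, 2.52], [-1.04, 4.18], [0, 3.07], [-2.55, 2.55]. Speed limits (rad/s): [2.22, 2.22, 2.57, 3.14, 3.14, 3.14].

## Interface

Orientations are given as a rotation vector (axis times angle).
In Python, from station import get_obs, grab_frame, get_calibration, sign_off, look_for, landmark_of gives the robot as it stands. The module is installed in compiled form; this text tells all that it offers.
- The arm moves only by the tool carry_out, never from a script. Its argument "plan" is a list of rows, each a list of 3 entries, a list of its own where there are three numbers: the shift along the tool's x, y, z in m, then the turn about the tool's y in degrees, then the opening in per cent of the stroke, from 0 (shut) to 100 (fully open). A call has 1 to 5 rows; each row shifts and turns the commanded pose from where the row before left it, along the tool's axes as they then stand; what a row does not reach is not made up. A row lasts 1/10 s, in which the tool goes at most 50 mm and 8.59 degrees, less where a joint would pass 70% of its speed; a pose out of reach is approached as far as the arm can. A call with a gripper value outside its range is refused whole. The fingers move at their own pace and stop on an object; "grip_force" is the grip in N (left out, the last holds). Time passes only in rows, so rows that do not move let the fingers close. It gives the time, the measured TCP pose, the force and the opening at its end, in the units of the state.
- get_obs(): the state, without advancing time (a new reading comes with each control period).
- grab_frame(name): name is "side" or "top" or "wrist"; returns (picture, depth): 400x640x3 uint8, red, green, blue; 400x640 float32, m along the optical axis (not along the pixel's ray), 0 where there is no reading.
- get_calibration(name): a dict with "fov_y" (degrees; the focal length in pixels is half the picture's height over the tangent of half this angle, whatever the lens; pixels are square), "cx", "cy" (the principal point, pixels), "camera_from_world" (4x4, takes a point from world to camera coordinates). Camera axes: x right, y up, looking along -z (the intrinsics and any distortion apply to the point x, -y, -z); pixel columns grow to the right and rows downward; lengths in m; the calibration is good to about 2 mm. A picture is of the moment at which its call begins: read the wrist's pose just before it. get_calibration takes no time and is no camera call; for the wrist camera it gives the pose at the moment of the call.
- sign_off(): hands the job in, once; it reports no verdict.
Trained networks look in the newest picture that a camera, given by its name, has taken for a name from the list of things; names that differ only in an ending like _2 or _b are one class to them, and where a whole thing is asked for, a point or a joint stands for the part that bears it (a point fixed in the world has none). Each returns a list of dicts, best first, with "p" (0 to 1); they miss things now and then, are a little off and sometimes report something else, mostly with a low value. They report only what shows in the picture. A call takes as long as a camera call. They do not tell look-alikes from the thing itself.
- look_for(label, camera): "extent" ([left, top, right, bottom] in pixels, round what is visible of it).
- landmark_of(label, camera): "pixel" ([row, column] in pixels: a listed point, or the origin of a listed thing).
The state is a dict: "time_s": time; "joint_positions": joint angles; "qd": joint speeds; "tau": joint torques, N m; "position": TCP position; "orientation": TCP orientation; "ft_force": force on the tool from outside, world axes, zero at the start; "torque": the same for the moment, N m; "opening": opening from 0.0 (shut) to 1.0 (fully open).
Only numpy, scipy, OpenCV 4.12 (cv2) and the standard library are available. Lean on these libraries where they do the work, as an engineer would, in place of code of your own. Each camera call takes 0.05 s, during which the arm holds its last target.

## Working session

There is one attempt and no reset: what is moved stays moved. The work goes in short steps, Python scripts to look and compute and a tool call to move; the robot and the scene stay as the last step left them, time stands still between calls to the robot, and variables do not carry over. Pictures are saved under pics/ and viewed, and the job is handed in when it is done.

Besides the shell and the picture viewer there is one more tool, called after "Emit:" as name([rows], argument=value, ...), one row to a line, values as JSON. carry_out: Moves the arm, as the interface text tells. Its arguments: {"type":"object","properties":{"plan":{"type":"array","items":{"type":"array"}},"grip_force":{"type":"number"}},"required":["plan"]}

```bash
mkdir -p pics
cat > h.py <<'E'
import numpy as np, cv2
from scipy.spatial.transform import Rotation as R
from station import *
def grab(name,tag):
    cal=get_calibration(name); im,d=grab_frame(name)
    cv2.imwrite(f'pics/{tag}.png',im[:,:,::-1]); np.savez(f'pics/{tag}.npz',d=d,im=im,cal=np.array([cal['fov_y'],cal['cx'],cal['cy']]),T=cal['camera_from_world'])
    return im,d,cal
E
python3 - <<'E'
from h import *
print(get_obs())
for n in ['side','top','wrist']:
    im,d,c=grab(n,n+'0'); print(n,c, (d>0).mean())
    for l in ['jig','stick_grip','stick_tip','blank_center','tray','stop_face','mouth','channel','bridge_top','stick_mid'] if n!='wrist' else []:
        print(l,[(np.round(x['pixel']).tolist(),round(x['p'],2)) for x in landmark_of(l,n)])
print(get_obs()['time_s'])
E
```

```text
{'time_s': 0.0, 'joint_positions': array([-1.20460303e+00,  3.00475081e-01,  1.52159393e+00,  1.47211676e-06,
        1.32068460e+00, -6.66170414e-02]), 'qd': array([ 0.00160093,  0.00075532,  0.00059335,  0.00014464, -0.00141525,
       -0.00065644]), 'tau': array([ 1.00598871e-03, -5.31800330e+01, -3.52738130e+01,  7.08859228e-02,
        2.43563071e-02, -1.23490154e-04]), 'position': array([ 0.2305806 , -0.49905104,  0.2128787 ]), 'orientation': array([-1.38270746,  0.88543797, -0.88390536]), 'ft_force': array([ 0.25495983, -0.35144781,  0.25748706]), 'torque': array([ 0.01035615,  0.06203255, -0.01948329]), 'opening': 0.9979320712475961}
side {'fov_y': 42.64183635938095, 'cx': 328.45422381528977, 'cy': 199.93356298721622, 'camera_from_world': array([[ 0.99728956, -0.07325218,  0.00690252, -0.54457353],
       [ 0.05289779,  0.77904376,  0.62473406, -0.01079768],
       [-0.05114049, -0.62267563,  0.78080709, -1.31997928],
       [ 0.        ,  0.        ,  0.        ,  1.        ]])} 0.99594140625
jig [([229.0, 354.0], 0.55)]
stick_grip [([163.0, 239.0], 0.87), ([248.0, 287.0], 0
[... 1126 characters left out ...]
74.0], 0.32)]
channel [([177.0, 324.0], 0.86), ([202.0, 272.0], 0.53)]
bridge_top [([182.0, 324.0], 0.6), ([180.0, 322.0], 0.38), ([258.0, 297.0], 0.25)]
stick_mid [([239.0, 368.0], 0.93), ([271.0, 235.0], 0.72), ([238.0, 350.0], 0.22)]
wrist {'fov_y': 64.50622355801455, 'cx': 319.62696931252225, 'cy': 198.59811524968094, 'camera_from_world': array([[ 4.18391588e-01, -9.08266301e-01, -8.97988458e-04,
        -5.48893534e-01],
       [ 8.69877670e-01,  4.00991929e-01, -2.87260008e-01,
         2.97697512e-02],
       [ 2.61268671e-01,  1.19406031e-01,  9.57852223e-01,
        -3.95337881e-01],
       [ 0.00000000e+00,  0.00000000e+00,  0.00000000e+00,
         1.00000000e+00]])} 0.996125
1.15
```

View pics/top0.png

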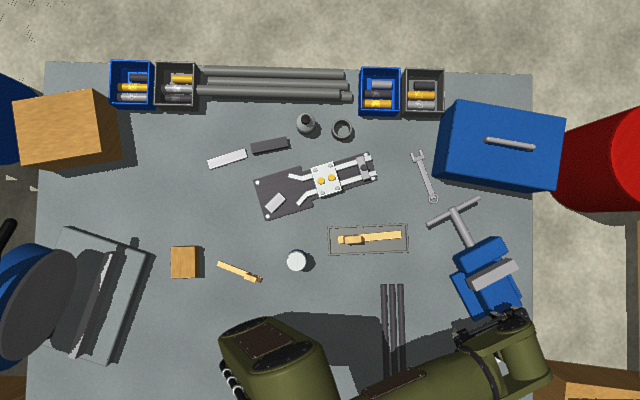

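View pics/side0.png

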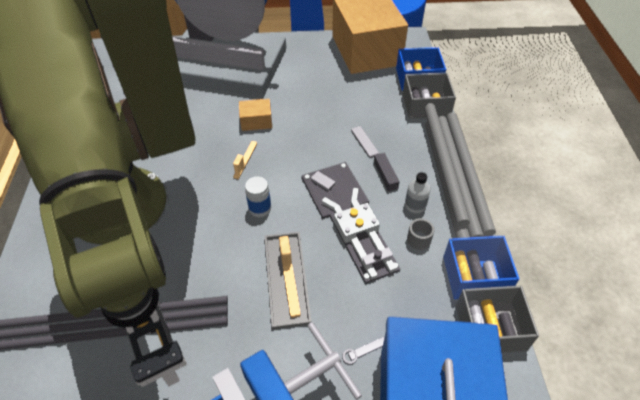

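View pics/wrist0.png

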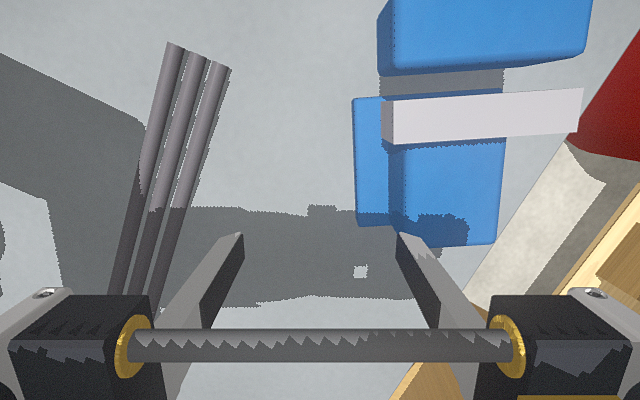

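```bash
cat >> h.py <<'E'
class V:
    def __init__(s,tag):
        z=np.load(f'pics/{tag}.npz'); s.d=z['d'];s.im=z['im'];s.fov,s.cx,s.cy=z['cal'];s.T=z['T']; s.f=200/np.tan(np.radians(s.fov/2))
        s.Ti=np.linalg.inv(s.T)
    def w(s,r,c,depth=None,z=None):
        ray=np.array([(c-s.cx)/s.f,-(r-s.cy)/s.f,-1.])
        if z is not None:
            o=s.Ti[:3,3]; dv=s.Ti[:3,:3]@ray; return o+dv*(z-o[2])/dv[2]
        d=s.d[int(round(r)),int(round(c))] if depth is None else depth
        return (s.Ti@np.append(ray*d,1))[:3]
    def px(s,p):
        q=(s.T@np.append(p,1)); return np.array([s.cy-s.f*q[1]/-q[2], s.cx+s.f*q[0]/-q[2]])
    def cloud(s):
        rr,cc=np.mgrid[:400,:640]; d=s.d
        P=np.stack([(cc-s.cx)/s.f*d,-(rr-s.cy)/s.f*d,-d,np.ones_like(d)],-1)
        return (P@s.Ti.T)[...,:3]
E
python3 - <<'E'
from h import *
v=V('top0'); P=v.cloud()
for n,(r,c) in dict(bench=(220,300),jigbr=(181,321),blank=(203,274),grip=(238,351),mid=(239,368),tip=(236,401),tray=(238,371),mouth=(188,295),can=(260,297)).items(): print(n,P[r,c].round(3))
print(get_obs()['orientation'], R.from_rotvec(get_obs()['orientation']).as_matrix().round(3))
im=cv2.resize(v.im[140:290,200:440],None,fx=3.3,fy=3.3,interpolation=cv2.INTER_CUBIC)
cv2.imwrite('pics/top0c.png',im[:,:,::-1])
E
```

```text
bench [ 0.481 -0.045  0.001]
jigbr [ 0.597 -0.104  0.047]
blank [0.53  0.033 0.02 ]
grip [ 0.433 -0.194  0.067]
mid [ 0.43  -0.25   0.015]
tip [ 0.441 -0.348  0.012]
tray [ 0.433 -0.258  0.015]
mouth [ 0.577 -0.028  0.006]
can [ 0.369 -0.042  0.091]
[-1.38338652  0.88480223 -0.88473398] [[ 0.419 -0.     0.908]
 [-0.908  0.     0.419]
 [-0.    -1.    -0.   ]]
```

View pics/top0c.png

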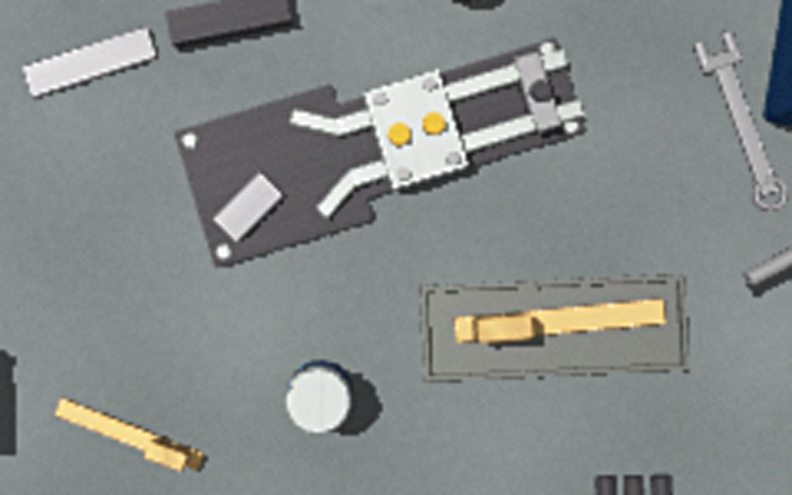

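```bash
cat >> h.py <<'E'
def plan(target_xyz,ang,n=None,step=0.045,op=100,start=None,dig=4):
    """rows for world straight move with tool-x heading ang(deg)"""
    if start is None:
        o=get_obs(); p=o['position']; M=R.from_rotvec(o['orientation']).as_matrix(); a=np.degrees(np.arctan2(M[1,0],M[0,0]))
    else: p,a=np.array(start[:3]),start[3]
    t=np.array(target_xyz,float); D=t-p; da=(ang-a+180)%360-180
    if n is None: n=int(max(np.ceil(np.linalg.norm(D)/step),np.ceil(abs(da)/8.2),1))
    out=[]
    for i in range(n):
        ai=np.radians(a+da*i/n); X=np.array([np.cos(ai),np.sin(ai),0]);Z=np.array([-np.sin(ai),np.cos(ai),0])
        d=D/n; out.append([[round(d@X,dig),round(-d[2],dig),round(d@Z,dig)],round(-da/n,2),op])
    print('from',p.round(4),round(a,2),'n',n)
    for k in range(0,n,5): print(str(out[k:k+5]).replace(' ',''))
E
python3 - <<'E'
from h import *
plan([0.56,0.0,0.213],16.6,n=15,dig=3)
E
```

```text
from [ 0.2307 -0.4993  0.2134] -65.2 n 15
[[[np.float64(-0.021),np.float64(0.0),np.float64(0.034)],np.float64(-5.45),100],[[np.float64(-0.018),np.float64(0.0),np.float64(0.036)],np.float64(-5.45),100],[[np.float64(-0.014),np.float64(0.0),np.float64(0.037)],np.float64(-5.45),100],[[np.float64(-0.011),np.float64(0.0),np.float64(0.038)],np.float64(-5.45),100],[[np.float64(-0.007),np.float64(0.0),np.float64(0.039)],np.float64(-5.45),100]]
[[[np.float64(-0.003),np.float64(0.0),np.float64(0.04)],np.float64(-5.45),100],[[np.float64(0.001),np.float64(0.0),np.float64(0.04)],np.float64(-5.45),100],[[np.float64(0.004),np.float64(0.0),np.float64(0.04)],np.float64(-5.45),100],[[np.float64(0.008),np.float64(0.0),np.float64(0.039)],np.float64(-5.45),100],[[np.float64(0.012),np.float64(0.0),np.float64(0.038)],np.float64(-5.45),100]]
[[[np.float64(0.015),np.float64(0.0),np.float64(0.037)],np.float64(-5.45),100],[[np.float64(0.019),np.float64(0.0),np.float64(0.035)],np.float64(-5.45),100],[[np.float64(0.022),np.float64(0.0),np.float64(0.033)],np.float64(-5.45),100],[[np.float64(0.025),np.float64(0.0),np.float64(0.031)],np.float64(-5.45),100],[[np.float64(0.028),np.float64(0.0),np.float64(0.028)],np.float64(-5.45),100]]
```

Emit:
carry_out([
  [[-0.021, 0, 0.034], -5.45, 100],
  [[-0.018, 0, 0.036], -5.45, 100],
  [[-0.014, 0, 0.037], -5.45, 100],
  [[-0.011, 0, 0.038], -5.45, 100],
  [[-0.007, 0, 0.039], -5.45, 100],
])

```text
time_s: 1.65
position: [0.3403, -0.3315, 0.2136]
orientation: [-1.509, 0.515, -0.516]
ft_force: [-0.1, -0.2, 1.1]
opening: 0.998
```

Emit:
carry_out([
  [[-0.003, 0, 0.04], -5.45, 100],
  [[0.001, 0, 0.04], -5.45, 100],
  [[0.004, 0, 0.04], -5.45, 100],
  [[0.008, 0, 0.039], -5.45, 100],
  [[0.012, 0, 0.038], -5.45, 100],
])

```text
time_s: 2.15
position: [0.4506, -0.1645, 0.2137]
orientation: [-1.566, 0.143, -0.144]
ft_force: [0.2, -0.8, -0.2]
opening: 0.996
```

Emit:
carry_out([
  [[0.015, 0, 0.037], -5.45, 100],
  [[0.019, 0, 0.035], -5.45, 100],
  [[0.022, 0, 0.033], -5.45, 100],
  [[0.025, 0, 0.031], -5.45, 100],
  [[0.028, 0, 0.028], -5.45, 100],
])

```text
time_s: 2.65
position: [0.5602, 0.0015, 0.2135]
orientation: [-1.559, -0.23, 0.23]
ft_force: [0.4, 0.4, 0.4]
opening: 1.002
```

```bash
sed -i 's/out.append(\[\[round(d@X,dig),round(-d\[2\],dig),round(d@Z,dig)\],round(-da\/n,2),op\])/out.append([[float(round(d@X,dig)),float(round(-d[2],dig)),float(round(d@Z,dig))],float(round(-da\/n,2)),op])/' h.py
python3 - <<'E'
from h import *
o=get_obs(); print(o['position'],R.from_rotvec(o['orientation']).as_matrix()[:,0],o['ft_force'])
grab('wrist','w1')
for l in ['blank_center','mouth','channel','bridge_top','stop_face']: print(l,[(np.round(x['pixel']).tolist(),round(x['p'],2)) for x in landmark_of(l,'wrist')])
print(get_obs()['time_s'])
E
```

```text
[0.56018998 0.00153596 0.21354168] [9.57412415e-01 2.88723782e-01 2.12508295e-04] [0.41304942 0.42981452 0.35481871]
blank_center [([145.0, 305.0], 0.89)]
mouth [([196.0, 323.0], 0.64)]
channel []
bridge_top [([281.0, 328.0], 0.66)]
stop_face []
2.95
```

View pics/w1.png

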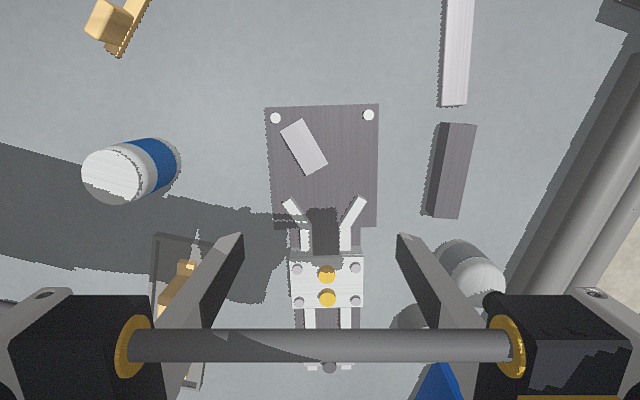

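Run:
```python
from h import *
v=V('w1'); P=v.cloud()
for n,(r,c) in dict(bench=(60,330),plate=(180,360),plate2=(120,345),blank=(145,305),bridge=(295,345),screw=(118,275),screw2=(115,369),wall=(207,357)).items(): print(n,P[r,c].round(4), P[r-2:r+3,c-2:c+3,2].std().round(4))
g=cv2.cvtColor(v.im,cv2.COLOR_RGB2GRAY)
# blank
m=np.zeros_like(g); m[112:182,272:335]=(g[112:182,272:335]>145); 
n,l,st,ce=cv2.connectedComponentsWithStats(m); k=l[145,305]; bm=(l==k).astype(np.uint8)
print(st[k])
rect=cv2.minAreaRect(np.argwhere(bm)[:,::-1].astype(np.float32)); print(rect)
box=cv2.boxPoints(rect); W=np.array([v.w(b[1],b[0],z=0.022) for b in box]); print(W.round(4)); print(W.mean(0), np.linalg.norm(np.diff(W,axis=0),axis=1))
c=v.im[60:250,230:420]; cv2.imwrite('pics/w1c.png',cv2.resize(c,None,fx=4,fy=3.1,interpolation=cv2.INTER_CUBIC)[:,:,::-1])
cv2.imwrite('pics/w1c.png',cv2.resize(c,None,fx=3,fy=3,interpolation=cv2.INTER_CUBIC)[:,:,::-1])
```

```text
bench [0.5336 0.1312 0.0017] 0.001
plate [0.6085 0.0119 0.0116] 0.0006
plate2 [0.5691 0.0741 0.0115] 0.0006
blank [0.533  0.035  0.0242] 0.0006
bridge [ 0.632  -0.1269  0.0429] 0.0672
screw [0.4918 0.0534 0.0152] 0.0007
screw2 [0.5932 0.0872 0.0149] 0.0006
wall [ 0.6127 -0.0174  0.0273] 0.0007
[ 280  118   48   58 1364]
((304.1029052734375, 146.83822631835938), (52.99306106567383, 26.06778335571289), 59.03623962402344)
[[5.008e-01 4.170e-02 2.200e-02]
 [5.210e-01 6.310e-02 2.200e-02]
 [5.652e-01 2.290e-02 2.200e-02]
 [5.448e-01 1.000e-04 2.200e-02]]
[0.53293712 0.03194122 0.022     ] [0.02940407 0.05979041 0.03063972]
```

View pics/w1c.png

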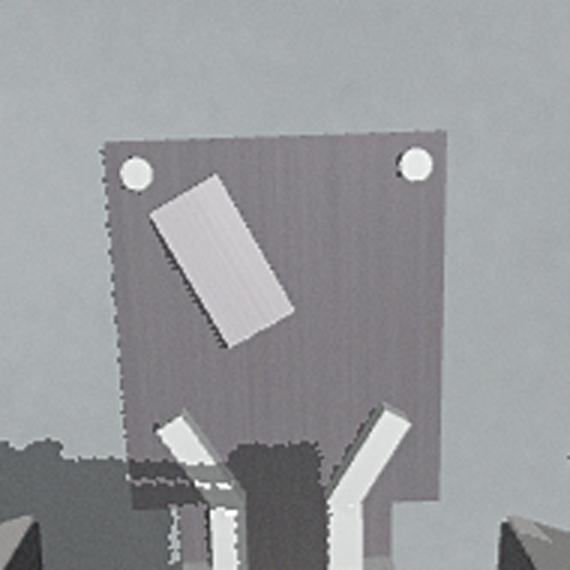

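Run:
```python
from h import *
from scipy.optimize import least_squares
v=V('w1')
c=v.im[240:390,270:385]; cv2.imwrite('pics/w1d.png',cv2.resize(c,None,fx=5,fy=4,interpolation=cv2.INTER_CUBIC)[:,:,::-1])
W=[v.w(r,cc,z=.010) for r,cc in [(107.3,265),(103.3,379),(228.3,274),(226,376)]]
L=np.array([[-210,-65],[-210,65],[-60,-65],[-60,65]])/1e3
A=np.array(W)[:,:2]
def f(q): 
    s,co=np.sin(q[2]),np.cos(q[2]); return ((L@np.array([[co,s],[-s,co]])+q[:2])-A).ravel()
r=least_squares(f,[.59,-.1,-1.3]); print(r.x,np.degrees(r.x[2]),(r.fun*1e3).round(1)); print(A.round(4))
```

```text
[ 0.60490321 -0.1169995  -1.25070359] -71.66003715263571 [-0.2  0.7 -0.1  0.   0.3 -0.6 -0.  -0.1]
[[ 0.4773  0.0612]
 [ 0.6006  0.1027]
 [ 0.524  -0.0799]
 [ 0.6477 -0.0395]]
```

View pics/w1d.png

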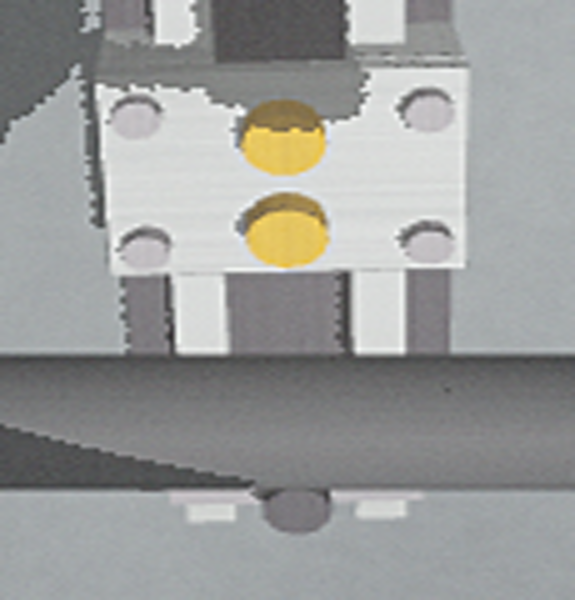

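Emit:
carry_out([
  [[0, 0, -0.042], 0, 100],
  [[0, 0, -0.043], 0, 100],
  [[0, 0, -0.043], 0, 100],
  [[0, 0, -0.042], 0, 100],
])

```text
time_s: 3.35
position: [0.6074, -0.166, 0.2139]
orientation: [-1.559, -0.225, 0.225]
ft_force: [-0.2, -0.3, -0.4]
opening: 0.997
```

Run:
```python
from h import *
o=get_obs(); print(o['position'],R.from_rotvec(o['orientation']).as_matrix()[:,0],o['ft_force'])
grab('wrist','w2')
for l in ['stop_face']: print(l,[(np.round(x['pixel']).tolist(),round(x['p'],2)) for x in landmark_of(l,'wrist')])
v=V('w2'); c=v.im[60:230,250:400]; cv2.imwrite('pics/w2c.png',cv2.resize(c,None,fx=4,fy=3.5,interpolation=cv2.INTER_CUBIC)[:,:,::-1])
plan([0.433,-0.20,0.213],3,start=[*o['position'],16.8],dig=3)
```

```text
[ 0.60744579 -0.16598534  0.2138799 ] [9.59247050e-01 2.82568536e-01 3.46781880e-04] [-0.24351212 -0.31913927 -0.42853348]
stop_face [([227.0, 330.0], 0.91)]
from [ 0.6074 -0.166   0.2139] 16.8 n 4
[[[-0.044,0.0,0.004],3.45,100],[[-0.044,0.0,0.002],3.45,100],[[-0.044,0.0,-0.001],3.45,100],[[-0.044,0.0,-0.004],3.45,100]]
```

View pics/w2.png

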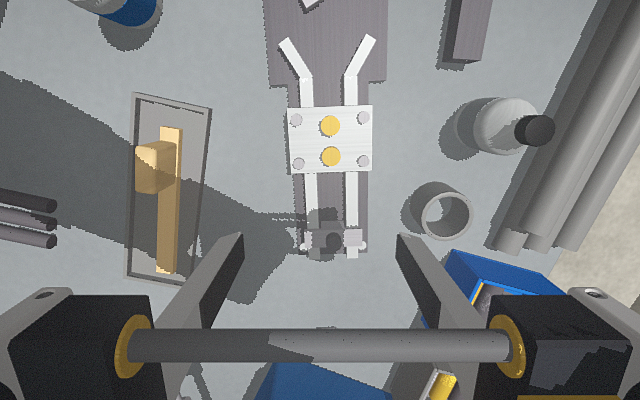

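View pics/w2c.png

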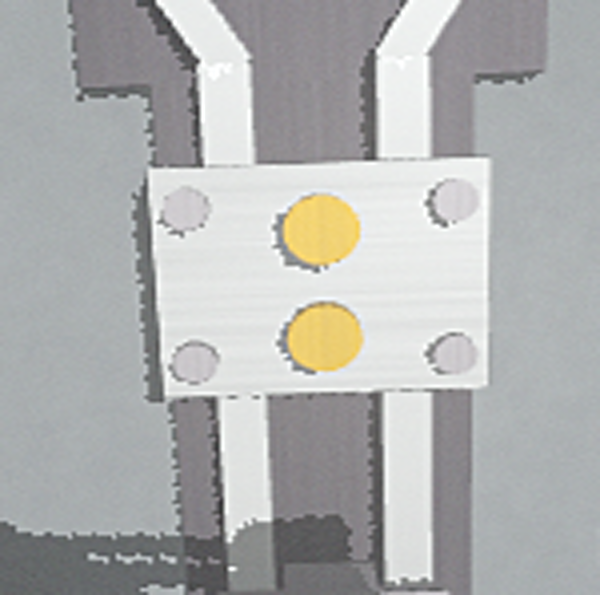

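```bash
cat >> h.py <<'E'
JO=np.array([0.6049,-0.1170]); JA=np.radians(-71.66); JU=np.array([np.cos(JA),np.sin(JA)]); JN=np.array([-np.sin(JA),np.cos(JA)])
def toj(p): d=np.asarray(p)[:2]-JO; return np.array([d@JU,d@JN])*1e3
def fromj(x,y): return JO+JU*x/1e3+JN*y/1e3
E
python3 - <<'E'
from h import *
v=V('w2'); print('stop lm',toj(v.w(227,330,z=.016)))
P=v.cloud()
# bridge top corners check
for n,(r,c) in dict(bl=(60+168/3.5,250+150/4),br=(60+158/3.5,250+490/4),fl=(60+398/3.5,250+168/4),fr=(60+386/3.5,250+487/4)).items(): print(n,toj(v.w(r,c,z=.042)))
# depth profile along channel centre
for x in range(30,150,4):
    p=np.append(fromj(x,6),.012); r,c=v.px(p); q=P[int(round(r)),int(round(c))]; print(x,(round(r),round(c)),toj(q).round(1),round(q[2]*1e3,1),v.im[int(round(r)),int(round(c))])
c=v.im[190:270,280:390]; cv2.imwrite('pics/w2d.png',cv2.resize(c,None,fx=7,fy=7,interpolation=cv2.INTER_CUBIC)[:,:,::-1])
E
```

```text
stop lm [111.30589075  -1.93106349]
bl [-34.35785212 -43.60602989]
br [-34.14069797  45.31835145]
fl [ 35.8885245  -43.09141158]
fr [35.10935473 45.40504202]
30 (162, 335) [22.3  4.4] 53.9 [236 204 108]
34 (165, 335) [27.3  4.7] 44.3 [225 227 235]
38 (169, 335) [31.7  4.6] 44.9 [220 223 221]
42 (172, 335) [41.9  6. ] 12.2 [145 144 146]
46 (175, 335) [45.9  6. ] 10.9 [144 141 143]
50 (178, 335) [49.3  5.8] 12.4 [139 137 139]
54 (182, 335) [54.6  5.8] 11.2 [142 140 140]
58 (185, 335) [58.5  5.7] 10.6 [141 137 141]
62 (188, 335) [62.2  5.6] 11.0 [141 140 144]
66 (191, 335) [65.7  5.5] 12.1 [141 140 143]
70 (194, 335) [69.8  5.4] 11.2 [139 136 138]
74 (197, 336) [73.8  6.6] 10.9 [137 135 137]
78 (201, 336) [78.6  6.5] 11.9 [138 137 139]
82 (204, 336) [82.7  6.4] 11.6 [133 130 134]
86 (207, 336) [86.   6.2] 13.3 [138 137 140]
90 (210, 336) [91.   6.3] 10.4 [96 93 93]
94 (213, 336) [94.6  6.2] 11.2 [86 87 88]
98 (216, 336) [98.2  6. ] 12.5 [85 88 92]
102 (219, 336) [102.7   6. ] 11.2 [84 84 81]
106 (222, 336) [103.5   5.6] 19.5 [112 107 109]
110 (225, 336) [103.5   5.1] 29.5 [114 113 117]
114 (228, 336) [103.3   4.6] 39.7 [110 113 114]
118 (231, 336) [105.5   4.3] 43.5 [127 126 126]
122 (233, 336) [107.6   4.2] 44.6 [80 78 82]
126 (236, 336) [107.3   3.8] 53.9 [86 83 84]
130 (239, 336) [109.6   3.6] 57.1 [82 82 88]
134 (242, 336) [113.3   3.5] 57.0 [85 88 88]
138 (245, 337) [117.1   4.6] 56.9 [86 87 87]
142 (248, 337) [120.9   4.5] 56.9 [89 87 89]
146 (251, 337) [146.5   6.4] 12.5 [136 133 137]
```

View pics/w2d.png

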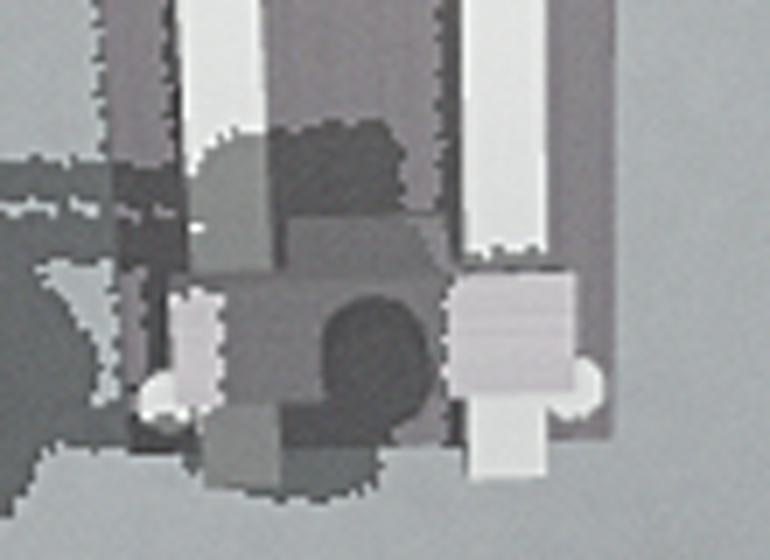

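Emit:
carry_out([
  [[-0.044, 0, 0.004], 3.45, 100],
  [[-0.044, 0, 0.002], 3.45, 100],
  [[-0.044, 0, -0.001], 3.45, 100],
  [[-0.044, 0, -0.004], 3.45, 100],
  [[0, 0, 0], 0, 100],
])

```text
time_s: 3.95
position: [0.4308, -0.1975, 0.2139]
orientation: [-1.571, -0.033, 0.033]
ft_force: [0.7, -0.3, 0.2]
opening: 1.001
```

Run:
```python
from h import *
o=get_obs(); print(o['time_s'],o['position'],R.from_rotvec(o['orientation']).as_matrix()[:,0],o['ft_force'])
grab('wrist','w3')
for l in ['stick_grip','stick_tip','stick_mid','tray']: print(l,[(np.round(x['pixel']).tolist(),round(x['p'],2)) for x in landmark_of(l,'wrist')])
```

```text
3.95 [ 0.43078675 -0.19754416  0.2138996 ] [ 9.99108504e-01  4.22160030e-02 -8.06940626e-05] [ 0.67890487 -0.27276086  0.22950936]
stick_grip [([187.0, 321.0], 0.9), ([201.0, 490.0], 0.15)]
stick_tip [([284.0, 331.0], 0.8), ([220.0, 325.0], 0.61)]
stick_mid [([219.0, 324.0], 0.62)]
tray [([212.0, 318.0], 0.64)]
```

View pics/w3.png

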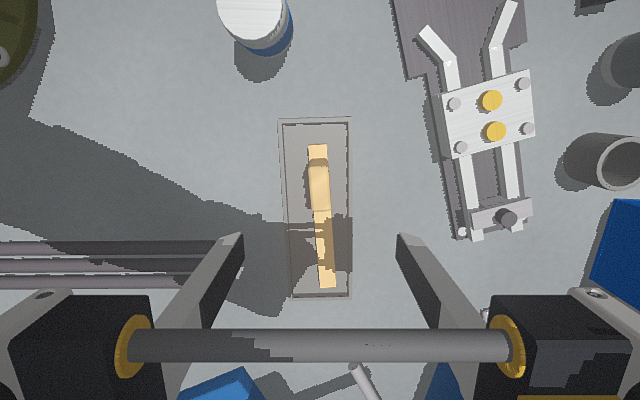

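Run:
```python
from h import *
v=V('w3'); P=v.cloud()
hsv=cv2.cvtColor(v.im,cv2.COLOR_RGB2HSV)
m=((hsv[...,1]>70)&(hsv[...,0]>8)&(hsv[...,0]<35)); m[:120]=0;m[310:]=0;m[:,:290]=0;m[:,350:]=0
z=P[...,2]
top=m&(z>.06)&(z<.075); bl=m&(z>.012)&(z<.022)
for nm,mm,zz in [('handle',top,.068),('blade',bl,.015)]:
    idx=np.argwhere(mm); W=np.array([v.w(r,c,z=zz)[:2] for r,c in idx]); rect=cv2.minAreaRect((W*1e3).astype(np.float32)); print(nm,len(idx),rect, np.median(z[mm]))
    print(cv2.boxPoints(rect).round(1).tolist())
    if nm=='blade':
        mn=W.mean(0);u,s,vt=np.linalg.svd(W-mn); print('axis',np.degrees(np.arctan2(vt[0,1],vt[0,0])))
c=v.im[105:310,260:370]; cv2.imwrite('pics/w3c.png',cv2.resize(c,None,fx=2.9,fy=2.9,interpolation=cv2.INTER_CUBIC)[:,:,::-1])
# tray corners outer top z=.014
for r,c in [(118,279),(117,352),(298,291),(297,351)]: print('tray',v.w(r,c,z=.014).round(4))
```

```text
handle 957 ((430.23370361328125, -196.65382385253906), (21.493507385253906, 50.71346664428711), 6.411133766174316) 0.06954984016078669
[[416.70001220703125, -172.6999969482422], [422.3999938964844, -223.10000610351562], [443.70001220703125, -220.6999969482422], [438.1000061035156, -170.3000030517578]]
blade 1547 ((436.62384033203125, -252.3057861328125), (21.75994300842285, 190.63819885253906), 6.527448654174805) 0.01676710607676063
[[415.0, -158.8000030517578], [436.70001220703125, -348.20001220703125], [458.29998779296875, -345.79998779296875], [436.6000061035156, -156.39999389648438]]
axis -83.46413448259106
tray [ 0.3815 -0.1303  0.014 ]
tray [ 0.4647 -0.1258  0.014 ]
tray [ 0.3988 -0.3667  0.014 ]
tray [ 0.48   -0.3618  0.014 ]
```

View pics/w3c.png

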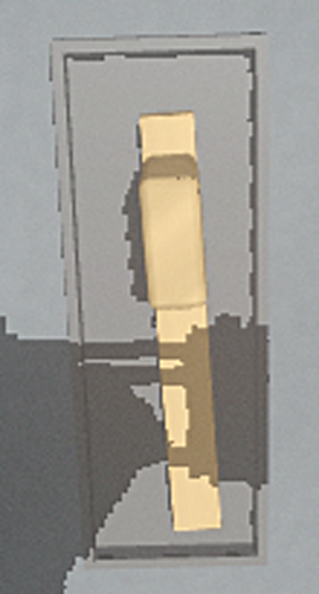

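Emit:
carry_out([
  [[-0.0006, 0.044, 0.001], -4.1, 100],
  [[0, 0.044, 0], 0, 100],
  [[0, 0.044, 0], 0, 100],
  [[0, 0.035, 0], 0, 100],
  [[0, 0.01, 0], 0, 100],
], grip_force=50)

```text
time_s: 4.7
position: [0.4331, -0.1947, 0.033]
orientation: [-1.566, -0.091, 0.098]
ft_force: [1.0, 0.4, 0.1]
opening: 1.004
```

Run:
```python
from h import *
o=get_obs(); M=R.from_rotvec(o['orientation']).as_matrix(); print(o['time_s'],o['position'],np.degrees(np.arctan2(M[1,0],M[0,0])),o['ft_force'])
```

```text
4.7 [ 0.43307383 -0.19473395  0.03304912] 6.89979995789889 [1.03414637 0.43081786 0.13166899]
```

Emit:
carry_out([
  [[0, 0, 0], 0, 100],
  [[0, 0, 0], 0, 100],
])

```text
time_s: 4.9
position: [0.4351, -0.1962, 0.0378]
orientation: [-1.57, -0.095, 0.093]
ft_force: [0.3, -0.6, -0.4]
opening: 0.998
```

Emit:
carry_out([
  [[-0.0049, 0.0008, 0], 0, 100],
  [[0, 0, 0], 0, 100],
  [[0, 0, 0], 0, 100],
])

```text
time_s: 5.2
position: [0.4295, -0.1967, 0.0365]
orientation: [-1.569, -0.095, 0.093]
ft_force: [-0.9, -1.0, -0.0]
opening: 0.999
```

```bash
cat >> h.py <<'E'
def st():
    o=get_obs(); M=R.from_rotvec(o['orientation']).as_matrix(); print(round(o['time_s'],2),o['position'].round(4),'ang',np.degrees(np.arctan2(M[1,0],M[0,0])).round(2),'tilt',M[:,1].round(4),o['ft_force'].round(2),round(o['opening'],3),'jig',toj(o['position']).round(1)); return o
E
python3 - <<'E'
from h import *
st()
E
```

```text
5.2 [ 0.4295 -0.1967  0.0365] ang 6.84 tilt [ 1.2e-03 -7.0e-04 -1.0e+00] [-0.89 -1.01 -0.02] 0.999 jig [  20.5 -191.6]
```

Close.

Emit:
carry_out([
  [[0, 0, 0], 0, 0],
  [[0, 0, 0], 0, 0],
  [[0, 0, 0], 0, 0],
  [[0, 0, 0], 0, 0],
  [[0, 0, 0], 0, 0],
], grip_force=50)

```text
time_s: 5.7
position: [0.4293, -0.1965, 0.0356]
orientation: [-1.569, -0.094, 0.094]
ft_force: [-0.6, -0.0, -0.5]
opening: 0.613
```

Emit:
carry_out([
  [[0, 0, 0], 0, 0],
  [[0, 0, 0], 0, 0],
  [[0, 0, 0], 0, 0],
])

```text
time_s: 6.0
position: [0.4292, -0.1964, 0.0356]
orientation: [-1.569, -0.094, 0.094]
ft_force: [0.1, -0.4, -0.9]
opening: 0.353
```

Run:
```python
from h import *
st(); grab('wrist','w4')
```

```text
6.0 [ 0.4292 -0.1964  0.0356] ang 6.85 tilt [-1.e-04  0.e+00 -1.e+00] [ 0.06 -0.37 -0.89] 0.353 jig [  20.1 -191.7]
```

View pics/w4.png

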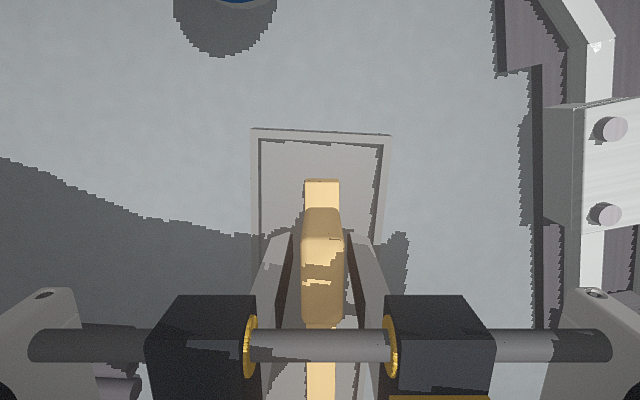

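Emit:
carry_out([
  [[0, 0, 0], 0, 0],
  [[0, 0, 0], 0, 0],
  [[0, 0, 0], 0, 0],
  [[0, 0, 0], 0, 0],
])

```text
time_s: 6.45
position: [0.4293, -0.1965, 0.0357]
orientation: [-1.569, -0.094, 0.094]
ft_force: [0.4, 0.7, 0.7]
opening: 0.229
```

Emit:
carry_out([
  [[0, -0.02, 0], 0, 0],
  [[0, -0.04, 0], 0, 0],
  [[0, -0.04, 0], 0, 0],
  [[0, -0.015, 0], 0, 0],
])

```text
time_s: 6.85
position: [0.4301, -0.1969, 0.1541]
orientation: [-1.571, -0.097, 0.091]
ft_force: [-0.6, -0.2, -1.2]
opening: 0.23
```

Run:
```python
from h import *
o=st(); 
t=fromj(-275,-75); plan([*t,0.15],18.34,step=0.042,op=0,dig=4)
```

```text
6.85 [ 0.4301 -0.1969  0.1541] ang 6.85 tilt [ 0.0037 -0.0021 -1.    ] [-0.6  -0.21 -1.22] 0.23 jig [  20.9 -191.1]
from [ 0.4301 -0.1969  0.1541] 6.85 n 8
[[[0.0069,0.0005,0.0391],-1.44,0],[[0.0078,0.0005,0.0389],-1.44,0],[[0.0088,0.0005,0.0387],-1.44,0],[[0.0098,0.0005,0.0385],-1.44,0],[[0.0107,0.0005,0.0382],-1.44,0]]
[[[0.0117,0.0005,0.038],-1.44,0],[[0.0126,0.0005,0.0377],-1.44,0],[[0.0136,0.0005,0.0373],-1.44,0]]
```

Emit:
carry_out([
  [[0.007, 0, 0.039], -1.44, 0],
  [[0.008, 0, 0.039], -1.44, 0],
  [[0.009, 0, 0.0385], -1.44, 0],
  [[0.01, 0, 0.0385], -1.44, 0],
  [[0.011, 0, 0.038], -1.44, 0],
])

```text
time_s: 7.35
position: [0.4407, 0.0031, 0.1507]
orientation: [-1.562, -0.193, 0.193]
ft_force: [0.9, 0.1, -0.6]
opening: 0.23
```

Emit:
carry_out([
  [[0.012, 0, 0.038], -1.44, 0],
  [[0.0125, 0, 0.038], -1.44, 0],
  [[0.0135, 0, 0.037], -1.44, 0],
  [[0, 0, 0], 0, 0],
  [[0, 0, 0], 0, 0],
])

```text
time_s: 7.85
position: [0.4472, 0.1209, 0.1504]
orientation: [-1.556, -0.252, 0.253]
ft_force: [-0.3, -0.2, -0.8]
opening: 0.23
```

Run:
```python
from h import *
o=st(); grab('wrist','w5'); grab('side','s5'); grab('top','t5')
v=V('t5');cv2.imwrite('pics/t5c.png',cv2.resize(v.im[130:290,200:420],None,fx=3.5,fy=3.5,interpolation=cv2.INTER_CUBIC)[:,:,::-1])
v=V('s5');cv2.imwrite('pics/s5c.png',cv2.resize(v.im[80:300,200:440],None,fx=2.7,fy=2.7,interpolation=cv2.INTER_CUBIC)[:,:,::-1])
```

```text
7.85 [0.4472 0.1209 0.1504] ang 18.46 tilt [-6.e-04 -3.e-04 -1.e+00] [-0.28 -0.2  -0.81] 0.23 jig [-275.5  -74.9]
```

View pics/t5c.png

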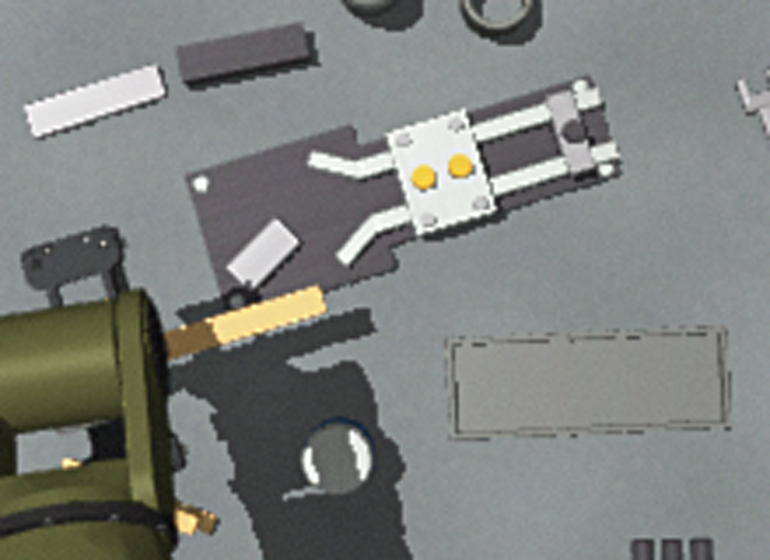

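View pics/s5c.png

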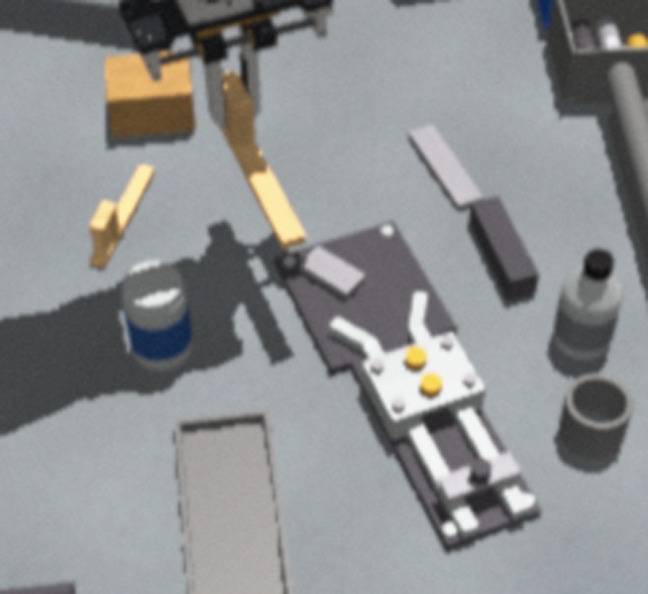

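View pics/w5.png

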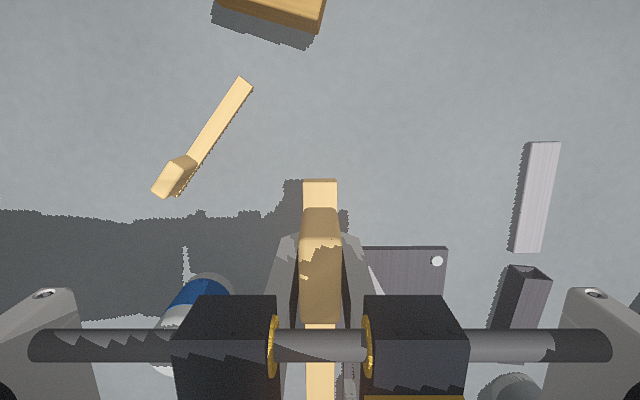

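```bash
cat >> h.py <<'E'
def blade(tag,zlo,zhi,box):
    v=V(tag);P=v.cloud();hsv=cv2.cvtColor(v.im,cv2.COLOR_RGB2HSV)
    m=((hsv[...,1]>60)&(hsv[...,0]>8)&(hsv[...,0]<35)); m&=(P[...,2]>zlo)&(P[...,2]<zhi)
    k=np.zeros_like(m); k[box[0]:box[1],box[2]:box[3]]=1; m&=k
    Q=P[m]; J=np.array([toj(q) for q in Q]); A=np.c_[J[:,0],np.ones(len(J))]
    print(tag,len(Q),'x',J[:,0].min().round(1),J[:,0].max().round(1),'y',J[:,1].min().round(1),J[:,1].max().round(1))
    s=np.linalg.lstsq(A,Q[:,2]*1e3,rcond=None)[0]; print(' z fit slope',s[0].round(4),'z at xmax',(s[0]*J[:,0].max()+s[1]).round(1))
    s=np.linalg.lstsq(A,J[:,1],rcond=None)[0]; print(' y slope deg',np.degrees(s[0]).round(2),'y@xmax',(s[0]*J[:,0].max()+s[1]).round(1),'y@xmin',(s[0]*J[:,0].min()+s[1]).round(1))
    return v,P,m
E
python3 - <<'E'
from h import *
blade('t5',.10,.145,(205,240,240,300)); blade('s5',.08,.145,(130,175,270,325))
v=V('t5');P=v.cloud()
# tray, blank refs top
print(P[200,275],P[212,300])
E
```

```text
t5 373 x -248.8 -122.2 y -86.8 -64.8
 z fit slope -0.0076 z at xmax 128.7
 y slope deg 0.18 y@xmax -75.6 y@xmin -76.0
s5 421 x -266.3 -118.7 y -87.2 -64.3
 z fit slope -0.0307 z at xmax 127.9
 y slope deg 0.82 y@xmax -75.8 y@xmin -77.9
[0.53846726 0.0303192  0.02243995] [ 0.50517853 -0.04435377 -0.00395631]
```

Emit:
carry_out([
  [[0, 0.035, 0], 0, 0],
  [[0, 0.04, 0], 0, 0],
  [[0, 0.02, 0], 0, 0],
  [[0, 0.006, 0], 0, 0],
  [[0, 0, 0], 0, 0],
])

```text
time_s: 8.5
position: [0.4475, 0.1199, 0.0496]
orientation: [-1.556, -0.25, 0.251]
ft_force: [0.1, 0.5, -0.1]
opening: 0.232
```

Run:
```python
from h import *
o=st(); grab('side','s6'); grab('top','t6')
v=V('s6');cv2.imwrite('pics/s6c.png',cv2.resize(v.im[110:270,220:400],None,fx=3.5,fy=3.5,interpolation=cv2.INTER_CUBIC)[:,:,::-1])
blade('t6',.0,.045,(200,240,240,310)); blade('s6',.0,.045,(130,210,250,325))
```

```text
8.5 [0.4475 0.1199 0.0496] ang 18.3 tilt [-8.e-04 -2.e-04 -1.e+00] [ 0.13  0.55 -0.08] 0.232 jig [-274.4  -74.9]
t6 339 x -247.2 -121.3 y -87.6 -62.6
 z fit slope -0.0167 z at xmax 26.3
 y slope deg 0.44 y@xmax -74.7 y@xmin -75.6
s6 493 x -384.1 -119.8 y -171.3 -55.3
 z fit slope 0.0682 z at xmax 31.0
 y slope deg 17.97 y@xmax -58.1 y@xmin -140.9
```

View pics/s6c.png

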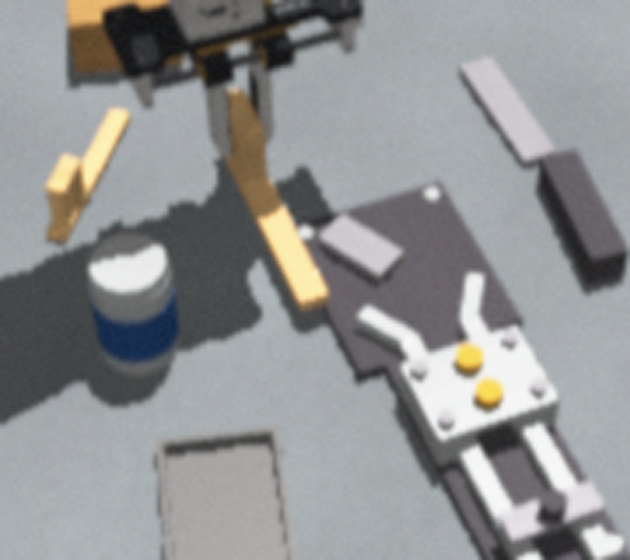

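Emit:
carry_out([
  [[0.006, -0.001, 0], 0, 0],
  [[0.005, 0, 0], 0, 0],
  [[0.004, 0, 0], 0, 0],
  [[0.004, 0, 0], 0, 0],
  [[0.003, 0, 0], 0, 0],
])

```text
time_s: 9.1
position: [0.4685, 0.1277, 0.0506]
orientation: [-1.556, -0.251, 0.252]
ft_force: [-1.6, -0.2, 0.7]
opening: 0.233
```

Emit:
carry_out([
  [[0.003, 0, 0], 0, 0],
  [[0.003, 0, 0], 0, 0],
  [[0.003, 0, 0], 0, 0],
  [[0.003, 0, 0], 0, 0],
  [[0.003, 0, 0], 0, 0],
])

```text
time_s: 9.6
position: [0.4828, 0.1323, 0.0506]
orientation: [-1.556, -0.252, 0.252]
ft_force: [-0.1, -0.1, -1.8]
opening: 0.231
```

Run:
```python
from h import *
o=st(); grab('top','t7')
v=V('t7');cv2.imwrite('pics/t7c.png',cv2.resize(v.im[150:250,230:390],None,fx=4.5,fy=4.5,interpolation=cv2.INTER_CUBIC)[:,:,::-1])
```

```text
9.6 [0.4828 0.1323 0.0506] ang 18.37 tilt [ 0.  0. -1.] [-0.09 -0.12 -1.79] 0.231 jig [-275.1  -37.5]
```

View pics/t7c.png

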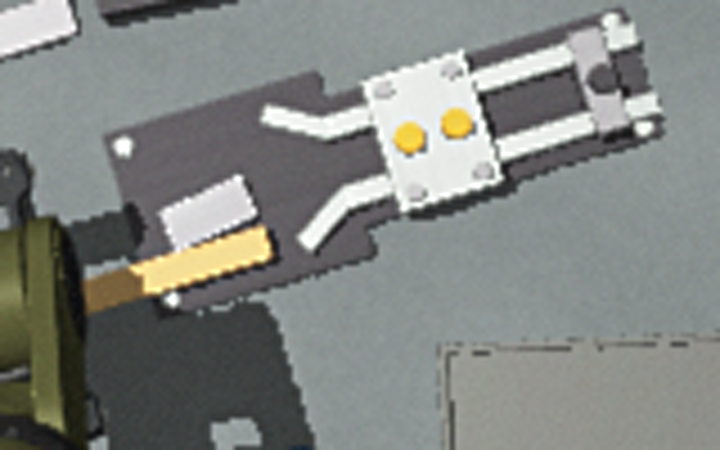

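Emit:
carry_out([
  [[0.003, 0, 0], 0, 0],
  [[0.003, 0, 0], 0, 0],
  [[0.003, 0, 0], 0, 0],
  [[0.003, 0, 0], 0, 0],
  [[0, 0, 0], 0, 0],
])

```text
time_s: 10.15
position: [0.4943, 0.1361, 0.0506]
orientation: [-1.556, -0.252, 0.251]
ft_force: [-0.7, -0.7, -1.1]
opening: 0.233
```

```bash
cat >> h.py <<'E'
def blankpose(tag,thr=150,ref=(-164,0),ztop=.022):
    v=V(tag);g=cv2.cvtColor(v.im,cv2.COLOR_RGB2GRAY);hsv=cv2.cvtColor(v.im,cv2.COLOR_RGB2HSV)
    m=((g>thr)&(hsv[...,1]<50)).astype(np.uint8)
    r,c=v.px(np.append(fromj(*ref),ztop)).round().astype(int)
    n,l,stt,ce=cv2.connectedComponentsWithStats(m,connectivity=4); k=l[r,c]
    if k==0: print('ref not on blank',g[r,c]); return
    idx=np.argwhere(l==k); W=np.array([toj(v.w(a,b,z=ztop)) for a,b in idx]); rect=cv2.minAreaRect(W.astype(np.float32)); print(tag,len(idx),rect)
E
python3 - <<'E'
from h import *
o=st(); grab('top','t8')
v=V('t8');cv2.imwrite('pics/t8c.png',cv2.resize(v.im[150:250,230:390],None,fx=4.5,fy=4.5,interpolation=cv2.INTER_CUBIC)[:,:,::-1])
blankpose('t8')
blankpose('t5',ref=(-164,-21)); blade('t8',0,.045,(200,240,240,310))
E
```

```text
10.15 [0.4943 0.1361 0.0506] ang 18.37 tilt [ 4.e-04  0.e+00 -1.e+00] [-0.74 -0.72 -1.08] 0.233 jig [-275.   -25.3]
t8 198 ((-154.2164764404297, 0.4567737579345703), (29.154253005981445, 59.17925262451172), 89.88579559326172)
t5 190 ((-163.8651123046875, -21.916942596435547), (56.639137268066406, 27.4081974029541), 28.27730941772461)
t8 321 x -249.6 -121.4 y -38.8 -12.9
 z fit slope -0.0302 z at xmax 25.3
 y slope deg -1.97 y@xmax -29.9 y@xmin -25.5
```

View pics/t8c.png

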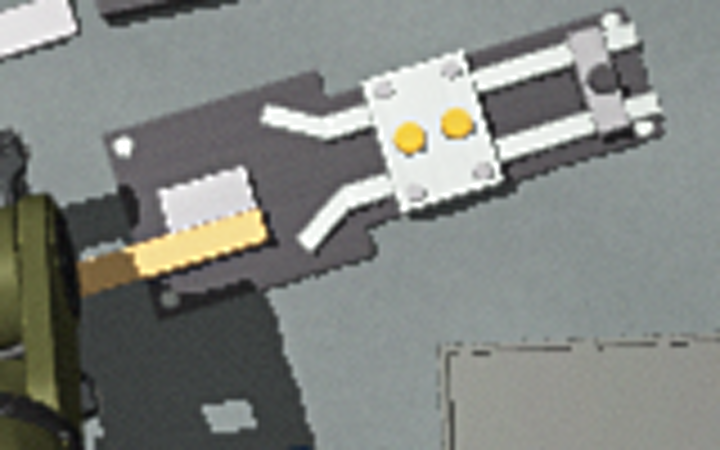

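Emit:
carry_out([
  [[-0.004, 0, 0], 0, 0],
  [[-0.006, 0, 0], 0, 0],
  [[0, 0, 0.02], 0, 0],
  [[0, 0, 0.032], 0, 0],
  [[0, 0, 0.03], 0, 0],
])

```text
time_s: 10.7
position: [0.4579, 0.2113, 0.0508]
orientation: [-1.556, -0.251, 0.251]
ft_force: [0.2, -1.0, -1.1]
opening: 0.229
```

Emit:
carry_out([
  [[0, 0, 0.01], 0, 0],
  [[0.016, 0, 0], 0, 0],
  [[0.02, 0, 0], 0, 0],
  [[0, 0.0035, 0], 0, 0],
  [[0, 0, 0], 0, 0],
])

```text
time_s: 11.2
position: [0.4889, 0.2307, 0.0463]
orientation: [-1.557, -0.25, 0.252]
ft_force: [-0.1, -1.2, -1.1]
opening: 0.231
```

Run:
```python
from h import *
o=st(); grab('top','t9'); grab('side','s9'); grab('wrist','w9')
v=V('t9');cv2.imwrite('pics/t9c.png',cv2.resize(v.im[150:250,210:370],None,fx=4.5,fy=4.5,interpolation=cv2.INTER_CUBIC)[:,:,::-1])
v=V('s9');cv2.imwrite('pics/s9c.png',cv2.resize(v.im[90:230,220:400],None,fx=4,fy=4,interpolation=cv2.INTER_CUBIC)[:,:,::-1])
blankpose('t9',ref=(-154,0));blade('t9',0,.045,(180,240,220,310))
```

```text
11.2 [0.4889 0.2307 0.0463] ang 18.35 tilt [-1.4e-03 -6.0e-04 -1.0e+00] [-0.12 -1.25 -1.09] 0.231 jig [-366.6   -0.7]
t9 200 ((-154.2169189453125, 0.3088951110839844), (29.436643600463867, 59.179725646972656), 89.91719055175781)
t9 304 x -328.8 -214.1 y -12.7 12.1
 z fit slope 0.0089 z at xmax 24.3
 y slope deg 0.43 y@xmax -1.5 y@xmin -2.3
```

View pics/t9c.png

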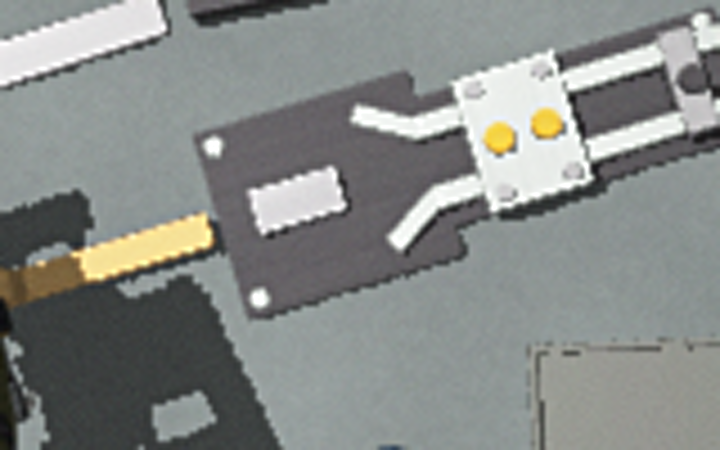

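View pics/s9c.png

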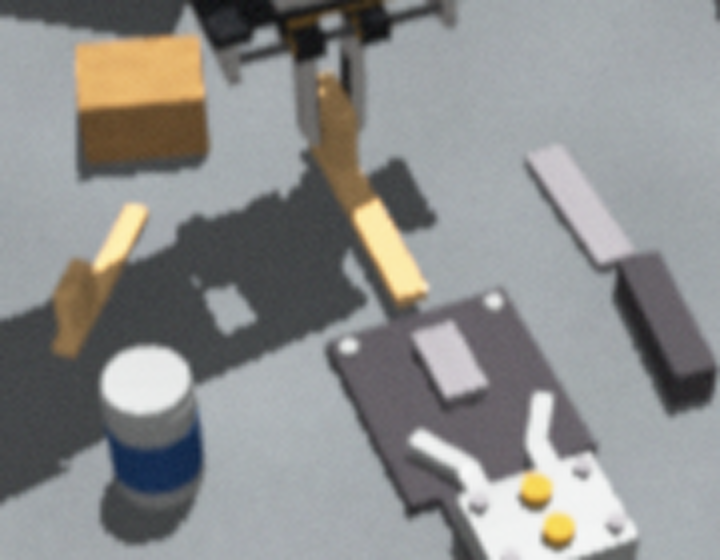

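View pics/w9.png

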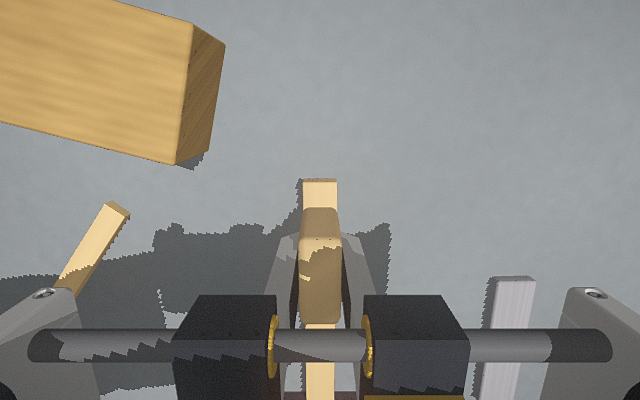

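Emit:
carry_out([
  [[0.0015, 0, -0.01], 0, 0],
  [[0, 0, -0.01], 0, 0],
  [[0, 0, -0.004], 0, 0],
  [[0, 0, -0.003], 0, 0],
  [[0, 0, -0.003], 0, 0],
])

```text
time_s: 11.85
position: [0.5006, 0.2032, 0.0472]
orientation: [-1.556, -0.251, 0.251]
ft_force: [-0.9, 0.1, -1.5]
opening: 0.227
```

Emit:
carry_out([
  [[0, 0, -0.003], 0, 0],
  [[0, 0, -0.004], 0, 0],
  [[0, 0, -0.004], 0, 0],
  [[0, 0, -0.004], 0, 0],
  [[0, 0, -0.004], 0, 0],
])

```text
time_s: 12.35
position: [0.5066, 0.1852, 0.0472]
orientation: [-1.556, -0.252, 0.252]
ft_force: [-0.2, 1.9, 0.4]
opening: 0.232
```

Emit:
carry_out([
  [[0, 0, -0.004], 0, 0],
  [[0, 0, -0.004], 0, 0],
  [[0, 0, -0.004], 0, 0],
  [[0, 0, -0.004], 0, 0],
  [[0, 0, -0.004], 0, 0],
])

```text
time_s: 12.85
position: [0.5129, 0.1662, 0.0471]
orientation: [-1.556, -0.252, 0.252]
ft_force: [-0.5, 1.8, 0.4]
opening: 0.231
```

Run:
```python
from h import *
o=st(); grab('top','t10'); 
v=V('t10');cv2.imwrite('pics/t10c.png',cv2.resize(v.im[150:250,210:370],None,fx=4.5,fy=4.5,interpolation=cv2.INTER_CUBIC)[:,:,::-1])
blankpose('t10',ref=(-130,0));blade('t10',0,.045,(180,240,220,330))
```

```text
12.85 [0.5129 0.1662 0.0471] ang 18.37 tilt [-1.e-04 -0.e+00 -1.e+00] [-0.5   1.84  0.41] 0.231 jig [-297.7    1.8]
t10 195 ((-115.50025939941406, 0.38811206817626953), (29.171274185180664, 58.1422233581543), 89.88579559326172)
t10 359 x -276.0 -24.6 y -11.3 14.9
 z fit slope -0.0086 z at xmax 22.7
 y slope deg 0.36 y@xmax 1.4 y@xmin -0.2
```

View pics/t10c.png

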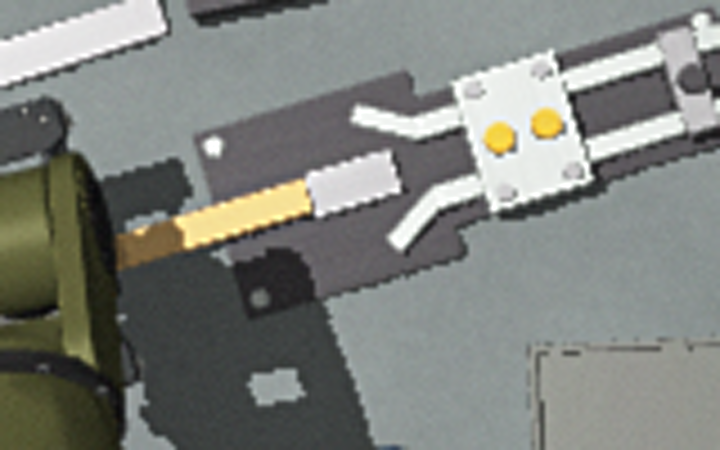

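Emit:
carry_out([
  [[-0.0007, 0, -0.004], 0, 0],
  [[0, 0, -0.004], 0, 0],
  [[0, 0, -0.004], 0, 0],
  [[0, 0, -0.004], 0, 0],
  [[0, 0, -0.004], 0, 0],
])

```text
time_s: 13.4
position: [0.5185, 0.147, 0.0471]
orientation: [-1.556, -0.252, 0.252]
ft_force: [-0.7, 2.1, 0.2]
opening: 0.235
```

Emit:
carry_out([
  [[0, 0, -0.004], 0, 0],
  [[0, 0, -0.004], 0, 0],
  [[0, 0, -0.004], 0, 0],
  [[0, 0, -0.004], 0, 0],
  [[0, 0, -0.004], 0, 0],
])

```text
time_s: 13.9
position: [0.5249, 0.128, 0.0472]
orientation: [-1.556, -0.252, 0.252]
ft_force: [-0.1, 2.2, -0.5]
opening: 0.231
```

Run:
```python
from h import *
o=st(); grab('top','t11'); 
v=V('t11');cv2.imwrite('pics/t11c.png',cv2.resize(v.im[150:250,210:370],None,fx=4.5,fy=4.5,interpolation=cv2.INTER_CUBIC)[:,:,::-1])
blankpose('t11',ref=(-80,0))
```

```text
13.9 [0.5249 0.128  0.0472] ang 18.37 tilt [ 0. -0. -1.] [-0.1   2.17 -0.48] 0.231 jig [-257.7    1.1]
t11 1521 ((23.658531188964844, 1.9247703552246094), (257.0235595703125, 100.09701538085938), 1.6514356136322021)
```

View pics/t11c.png

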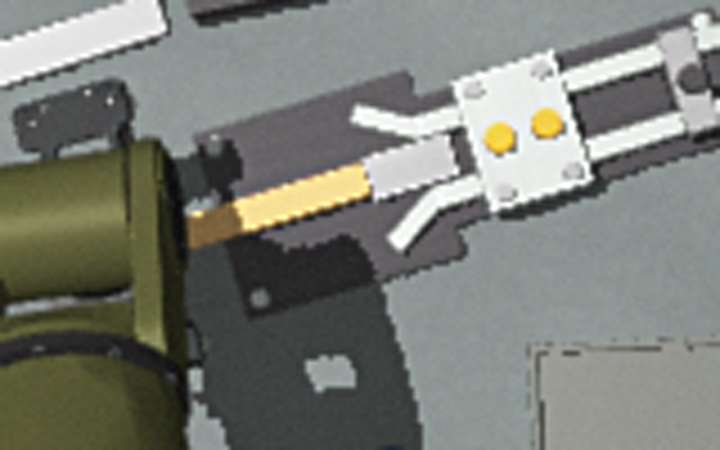

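Emit:
carry_out([
  [[0, 0, -0.004], 0, 0],
  [[0, 0, -0.004], 0, 0],
  [[0, 0, -0.004], 0, 0],
  [[0, 0, -0.004], 0, 0],
  [[0, 0, -0.004], 0, 0],
])

```text
time_s: 14.45
position: [0.5311, 0.109, 0.0471]
orientation: [-1.556, -0.252, 0.252]
ft_force: [-0.4, 0.8, -0.1]
opening: 0.233
```

Emit:
carry_out([
  [[0, 0, -0.004], 0, 0],
  [[0, 0, -0.004], 0, 0],
  [[0, 0, -0.004], 0, 0],
  [[0, 0, -0.004], 0, 0],
  [[0, 0, -0.004], 0, 0],
])

```text
time_s: 14.95
position: [0.5375, 0.09, 0.0471]
orientation: [-1.556, -0.252, 0.252]
ft_force: [0.1, 2.0, -1.0]
opening: 0.23
```

Emit:
carry_out([
  [[0, 0, -0.004], 0, 0],
  [[0, 0, -0.004], 0, 0],
  [[0, 0, -0.004], 0, 0],
  [[0, 0, -0.004], 0, 0],
  [[0, 0, -0.004], 0, 0],
])

```text
time_s: 15.45
position: [0.5437, 0.071, 0.0471]
orientation: [-1.556, -0.252, 0.252]
ft_force: [-0.2, 1.6, 0.5]
opening: 0.233
```

Emit:
carry_out([
  [[0, 0, -0.004], 0, 0],
  [[0, 0, -0.004], 0, 0],
  [[0, 0, -0.004], 0, 0],
  [[0, 0, -0.004], 0, 0],
  [[0, 0, -0.004], 0, 0],
])

```text
time_s: 15.95
position: [0.55, 0.0521, 0.0471]
orientation: [-1.556, -0.252, 0.252]
ft_force: [-0.3, 1.8, -0.8]
opening: 0.232
```

Run:
```python
from h import *
o=st(); grab('top','t12');  grab('side','s12'); grab('wrist','w12')
v=V('t12');cv2.imwrite('pics/t12c.png',cv2.resize(v.im[140:240,230:390],None,fx=4.5,fy=4.5,interpolation=cv2.INTER_CUBIC)[:,:,::-1])
v=V('s12');cv2.imwrite('pics/s12c.png',cv2.resize(v.im[130:290,280:420],None,fx=4,fy=3.7,interpolation=cv2.INTER_CUBIC)[:,:,::-1])
```

```text
15.95 [0.55   0.0521 0.0471] ang 18.37 tilt [-0.  0. -1.] [-0.25  1.81 -0.75] 0.232 jig [-177.8    1.1]
```

View pics/t12c.png

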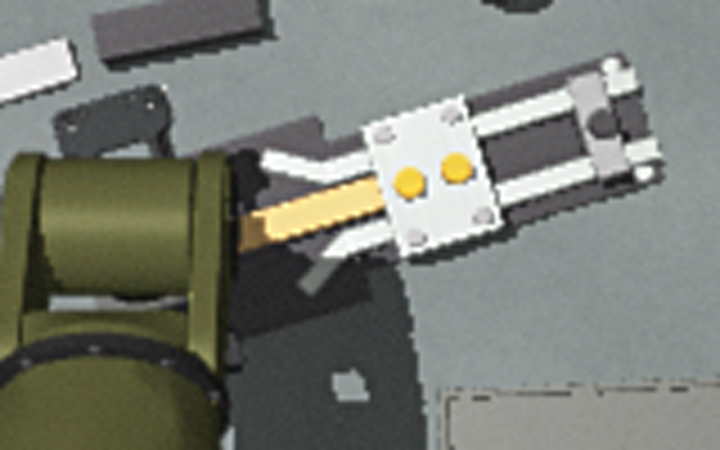

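View pics/s12c.png

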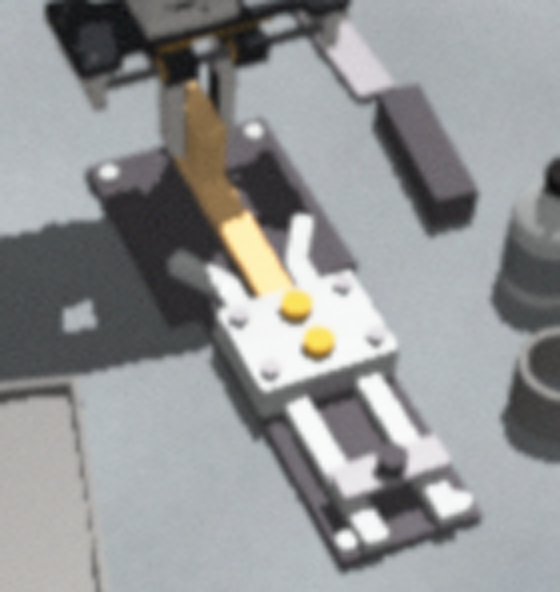

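View pics/w12.png

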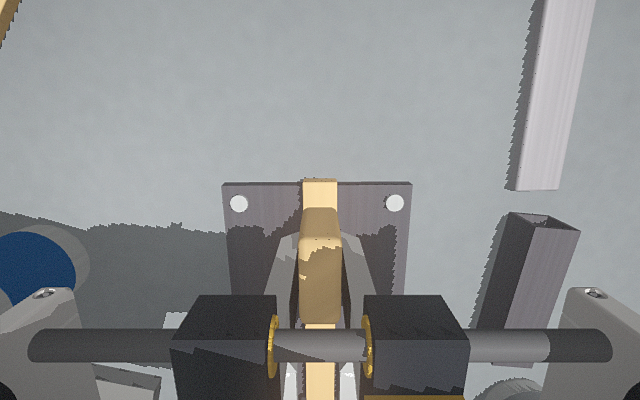

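Emit:
carry_out([
  [[0, 0, -0.004], 0, 0],
  [[0, 0, -0.004], 0, 0],
  [[0, 0, -0.004], 0, 0],
  [[0, 0, -0.004], 0, 0],
  [[0, 0, -0.004], 0, 0],
])

```text
time_s: 16.6
position: [0.5564, 0.0331, 0.0472]
orientation: [-1.556, -0.252, 0.252]
ft_force: [-0.7, 2.1, -0.7]
opening: 0.232
```

Emit:
carry_out([
  [[0, 0, -0.004], 0, 0],
  [[0, 0, -0.004], 0, 0],
  [[0, 0, -0.004], 0, 0],
  [[0, 0, -0.004], 0, 0],
  [[0, 0, -0.004], 0, 0],
])

```text
time_s: 17.1
position: [0.5627, 0.0141, 0.0472]
orientation: [-1.556, -0.252, 0.252]
ft_force: [-1.1, 1.7, -0.0]
opening: 0.229
```

Emit:
carry_out([
  [[0, 0, -0.004], 0, 0],
  [[0, 0, -0.003], 0, 0],
  [[0, 0, -0.003], 0, 0],
  [[0, 0, 0], 0, 0],
])

```text
time_s: 17.5
position: [0.5658, 0.0045, 0.0471]
orientation: [-1.556, -0.251, 0.251]
ft_force: [-0.3, -0.6, -0.8]
opening: 0.228
```

Run:
```python
from h import *
o=st(); grab('top','t13');  grab('side','s13')
v=V('t13');cv2.imwrite('pics/t13c.png',cv2.resize(v.im[140:220,300:400],None,fx=7,fy=7,interpolation=cv2.INTER_CUBIC)[:,:,::-1])
v=V('s13');cv2.imwrite('pics/s13c.png',cv2.resize(v.im[200:290,320:420],None,fx=6,fy=6,interpolation=cv2.INTER_CUBIC)[:,:,::-1])
```

```text
17.5 [0.5658 0.0045 0.0471] ang 18.35 tilt [ 1.e-04 -2.e-04 -1.e+00] [-0.34 -0.61 -0.78] 0.228 jig [-127.7    1.2]
```

View pics/t13c.png

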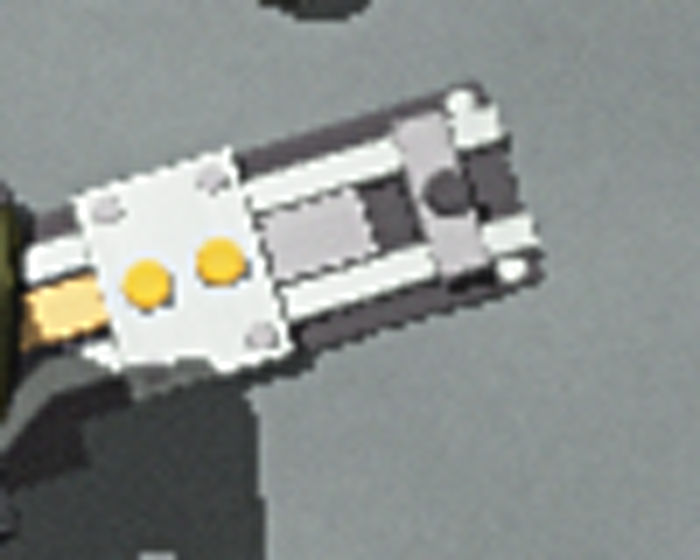

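View pics/s13c.png

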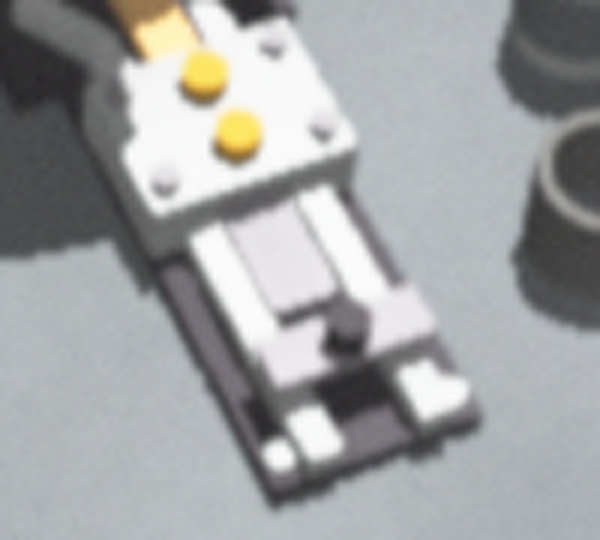

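```bash
cat >> h.py <<'E'
def prof(tag,y,x0,x1,z,n=0.5):
    v=V(tag);g=cv2.cvtColor(v.im,cv2.COLOR_RGB2GRAY).astype(np.float32);P=v.cloud()
    xs=np.arange(x0,x1,n);L=np.array([v.px(np.append(fromj(x,y),z)) for x in xs]).astype(np.float32)
    val=cv2.remap(g,L[:,1:2].copy(),L[:,0:1].copy(),cv2.INTER_LINEAR).ravel()
    return xs,val
E
python3 - <<'E'
from h import *
for y in (-9,0,9):
    for z in (.022,):
        xs,val=prof('t13',y,70,125,z,2); print(y,z,[(int(x),int(a)) for x,a in zip(xs,val)])
# depth from t0 & t13 of the stop
v=V('t13');P=v.cloud()
rr=[]
for r in range(150,185):
    for c in range(350,380):
        j=toj(P[r,c]); 
        if abs(j[1])<33 and 80<j[0]<140 and P[r,c,2]>.030: rr.append([*j,P[r,c,2]*1e3])
rr=np.array(rr); print(len(rr),rr[:,0].min(),rr[:,0].max(),np.median(rr[:,2])); s=rr[np.abs(rr[:,1])>15]; print(s[:,0].min(),s[:,0].max(),s[:,2].min(),s[:,2].max())
E
```

```text
-9 0.022 [(70, 196), (72, 197), (74, 197), (76, 197), (78, 197), (80, 197), (82, 182), (84, 130), (86, 94), (88, 81), (90, 84), (92, 87), (94, 89), (96, 89), (98, 87), (100, 84), (102, 73), (104, 85), (106, 137), (108, 177), (110, 201), (112, 196), (114, 183), (116, 156), (118, 135), (120, 117), (122, 100), (124, 100)]
0 0.022 [(70, 196), (72, 197), (74, 194), (76, 194), (78, 196), (80, 197), (82, 177), (84, 121), (86, 96), (88, 87), (90, 89), (92, 90), (94, 91), (96, 91), (98, 90), (100, 88), (102, 72), (104, 82), (106, 126), (108, 152), (110, 132), (112, 78), (114, 75), (116, 87), (118, 92), (120, 92), (122, 92), (124, 94)]
9 0.022 [(70, 201), (72, 201), (74, 201), (76, 202), (78, 204), (80, 202), (82, 181), (84, 135), (86, 98), (88, 85), (90, 88), (92, 87), (94, 89), (96, 93), (98, 88), (100, 79), (102, 63), (104, 88), (106, 132), (108, 182), (110, 193), (112, 181), (114, 148), (116, 123), (118, 110), (120, 105), (122, 100), (124, 108)]
176 103.28834564243722 135.30264699770674 41.04433993425694
103.38092096460467 135.30264699770674 30.608916850024535 48.25152531742161
```

Emit:
carry_out([
  [[0, 0, -0.003], 0, 0],
  [[0, 0, -0.004], 0, 0],
  [[0, 0, -0.004], 0, 0],
  [[0, 0, -0.003], 0, 0],
])

```text
time_s: 18.0
position: [0.5702, -0.0088, 0.0471]
orientation: [-1.556, -0.251, 0.251]
ft_force: [-1.1, 1.5, -0.6]
opening: 0.234
```

Run:
```python
from h import *
o=st(); grab('top','t14');  grab('side','s14')
v=V('t14');cv2.imwrite('pics/t14c.png',cv2.resize(v.im[140:220,300:400],None,fx=7,fy=7,interpolation=cv2.INTER_CUBIC)[:,:,::-1])
v=V('s14');cv2.imwrite('pics/s14c.png',cv2.resize(v.im[200:290,320:420],None,fx=6,fy=6,interpolation=cv2.INTER_CUBIC)[:,:,::-1])
for y in (-9,0,9):
        xs,val=prof('t14',y,90,115,.022,1); print(y,[(int(x),int(a)) for x,a in zip(xs,val)])
```

```text
18.0 [ 0.5702 -0.0088  0.0471] ang 18.36 tilt [ 0.  0. -1.] [-1.06  1.49 -0.56] 0.234 jig [-113.6    1.2]
-9 [(90, 198), (91, 198), (92, 200), (93, 201), (94, 202), (95, 202), (96, 201), (97, 198), (98, 159), (99, 118), (100, 84), (101, 75), (102, 71), (103, 66), (104, 84), (105, 112), (106, 139), (107, 161), (108, 179), (109, 194), (110, 202), (111, 199), (112, 195), (113, 192), (114, 181)]
0 [(90, 194), (91, 195), (92, 196), (93, 198), (94, 197), (95, 193), (96, 186), (97, 171), (98, 141), (99, 113), (100, 88), (101, 79), (102, 71), (103, 62), (104, 82), (105, 104), (106, 129), (107, 144), (108, 152), (109, 155), (110, 132), (111, 103), (112, 76), (113, 69), (114, 73)]
9 [(90, 200), (91, 201), (92, 201), (93, 202), (94, 203), (95, 205), (96, 207), (97, 183), (98, 137), (99, 95), (100, 72), (101, 66), (102, 58), (103, 61), (104, 84), (105, 107), (106, 132), (107, 157), (108, 183), (109, 202), (110, 193), (111, 187), (112, 182), (113, 164), (114, 146)]
```

View pics/t14c.png

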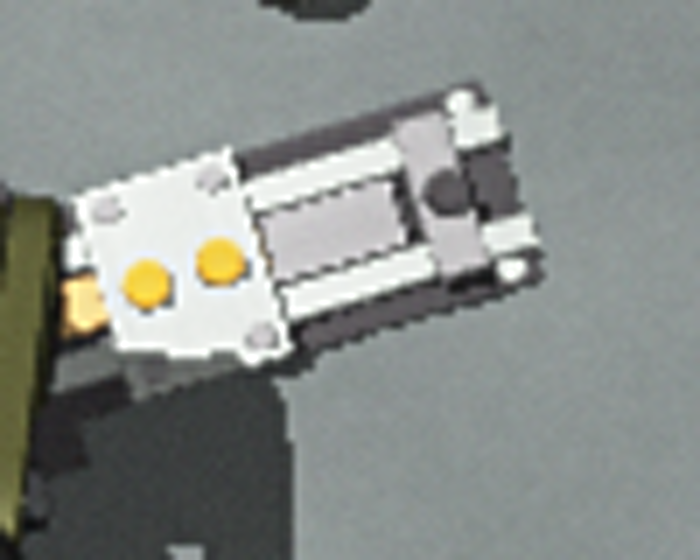

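View pics/s14c.png

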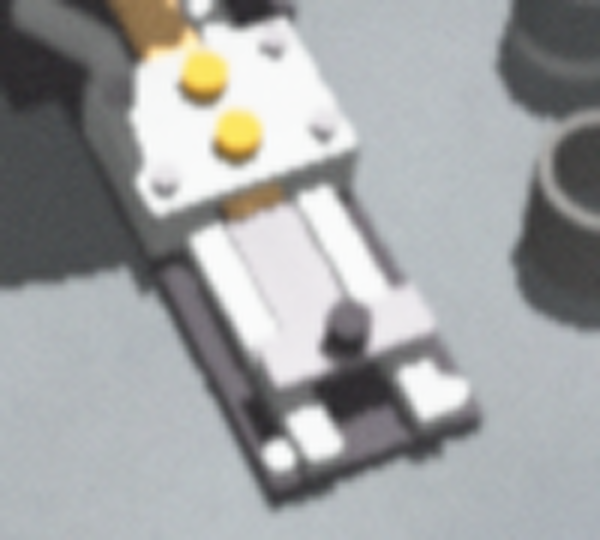

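Emit:
carry_out([
  [[0, 0, -0.001], 0, 0],
  [[0, 0, -0.001], 0, 0],
])

```text
time_s: 18.3
position: [0.5707, -0.0102, 0.0471]
orientation: [-1.556, -0.252, 0.252]
ft_force: [-0.5, 1.9, -0.1]
opening: 0.23
```

Emit:
carry_out([
  [[0, 0, -0.0005], 0, 0],
])

```text
time_s: 18.4
position: [0.5709, -0.0107, 0.0472]
orientation: [-1.556, -0.252, 0.252]
ft_force: [-0.8, 1.5, -0.1]
opening: 0.232
```

Emit:
carry_out([
  [[0, 0, -0.0005], 0, 0],
])

```text
time_s: 18.5
position: [0.5711, -0.0111, 0.0472]
orientation: [-1.556, -0.252, 0.252]
ft_force: [-0.7, 2.1, -0.3]
opening: 0.23
```

Run:
```python
from h import *
o=st()
```

```text
18.5 [ 0.5711 -0.0111  0.0472] ang 18.37 tilt [-0.e+00  1.e-04 -1.e+00] [-0.74  2.07 -0.27] 0.23 jig [-111.1    1.2]
```

Emit:
carry_out([
  [[0, 0, -0.0005], 0, 0],
])

```text
time_s: 18.6
position: [0.5712, -0.0117, 0.0471]
orientation: [-1.556, -0.252, 0.252]
ft_force: [-0.6, 1.2, -1.0]
opening: 0.234
```

Emit:
carry_out([
  [[0, 0, -0.0005], 0, 0],
])

```text
time_s: 18.7
position: [0.5714, -0.0122, 0.0471]
orientation: [-1.556, -0.252, 0.252]
ft_force: [-1.1, 1.7, -0.2]
opening: 0.229
```

Run:
```python
from h import *
o=st();grab('top','t15')
for y in (-9,0,9):
        xs,val=prof('t15',y,96,112,.022,1); print(y,[(int(x),int(a)) for x,a in zip(xs,val)])
```

```text
18.7 [ 0.5714 -0.0122  0.0471] ang 18.37 tilt [-0.  0. -1.] [-1.05  1.67 -0.22] 0.229 jig [-110.1    1.2]
-9 [(96, 199), (97, 202), (98, 204), (99, 207), (100, 211), (101, 180), (102, 140), (103, 95), (104, 95), (105, 115), (106, 136), (107, 156), (108, 176), (109, 194), (110, 202), (111, 199)]
0 [(96, 197), (97, 199), (98, 199), (99, 200), (100, 198), (101, 155), (102, 114), (103, 73), (104, 88), (105, 105), (106, 123), (107, 139), (108, 150), (109, 154), (110, 132), (111, 104)]
9 [(96, 200), (97, 199), (98, 197), (99, 196), (100, 177), (101, 139), (102, 100), (103, 77), (104, 90), (105, 106), (106, 125), (107, 152), (108, 180), (109, 200), (110, 193), (111, 187)]
```

Emit:
carry_out([
  [[0, 0, -0.0004], 0, 0],
])

```text
time_s: 18.85
position: [0.5715, -0.0125, 0.0472]
orientation: [-1.556, -0.252, 0.252]
ft_force: [-0.5, 1.6, -1.1]
opening: 0.23
```

Emit:
carry_out([
  [[0, 0, -0.0004], 0, 0],
])

```text
time_s: 18.95
position: [0.5716, -0.0129, 0.0471]
orientation: [-1.556, -0.252, 0.252]
ft_force: [0.3, 2.0, -0.8]
opening: 0.228
```

Emit:
carry_out([
  [[0, 0, -0.0003], 0, 0],
])

```text
time_s: 19.05
position: [0.5717, -0.0132, 0.0472]
orientation: [-1.556, -0.252, 0.252]
ft_force: [-0.2, 1.6, -1.4]
opening: 0.23
```

Emit:
carry_out([
  [[0, 0, -0.0004], 0, 0],
])

```text
time_s: 19.15
position: [0.5719, -0.0136, 0.0472]
orientation: [-1.556, -0.252, 0.252]
ft_force: [-0.5, 1.8, -1.1]
opening: 0.231
```

Run:
```python
from h import *
o=st();grab('top','t16')
for t in ('t0' if 0 else 't13','t16'):
  for y in (-9,0,9,-26,26):
        z=.022 if abs(y)<20 else .042
        xs,val=prof(t,y,96,122,z,1); print(t,y,[(int(x),int(a)) for x,a in zip(xs,val)])
```

```text
19.15 [ 0.5719 -0.0136  0.0472] ang 18.37 tilt [ 0.  0. -1.] [-0.51  1.83 -1.12] 0.231 jig [-108.6    1.2]
t13 -9 [(96, 89), (97, 88), (98, 87), (99, 85), (100, 84), (101, 78), (102, 73), (103, 68), (104, 85), (105, 111), (106, 137), (107, 158), (108, 177), (109, 193), (110, 201), (111, 199), (112, 196), (113, 194), (114, 183), (115, 170), (116, 156), (117, 145), (118, 135), (119, 125), (120, 117), (121, 106)]
t13 0 [(96, 91), (97, 91), (98, 90), (99, 89), (100, 88), (101, 79), (102, 72), (103, 64), (104, 82), (105, 103), (106, 126), (107, 142), (108, 152), (109, 156), (110, 132), (111, 105), (112, 78), (113, 70), (114, 75), (115, 82), (116, 87), (117, 90), (118, 92), (119, 93), (120, 92), (121, 91)]
t13 9 [(96, 93), (97, 91), (98, 88), (99, 85), (100, 79), (101, 70), (102, 63), (103, 67), (104, 88), (105, 109), (106, 132), (107, 156), (108, 182), (109, 201), (110, 193), (111, 186), (112, 181), (113, 164), (114, 148), (115, 131), (116, 123), (117, 116), (118, 110), (119, 107), (120, 105), (121, 101)]
t13 -26 [(96, 235), (97, 236), (98, 237), (99, 237), (100, 233), (101, 228), (102, 2
[... 1417 characters left out ...]
, 123), (117, 116), (118, 110), (119, 108), (120, 106), (121, 103)]
t16 -26 [(96, 236), (97, 237), (98, 237), (99, 237), (100, 234), (101, 230), (102, 222), (103, 201), (104, 185), (105, 174), (106, 182), (107, 189), (108, 195), (109, 196), (110, 196), (111, 196), (112, 196), (113, 197), (114, 197), (115, 197), (116, 197), (117, 197), (118, 198), (119, 197), (120, 197), (121, 196)]
t16 26 [(96, 233), (97, 235), (98, 234), (99, 233), (100, 227), (101, 211), (102, 192), (103, 179), (104, 184), (105, 189), (106, 194), (107, 196), (108, 197), (109, 198), (110, 198), (111, 198), (112, 198), (113, 199), (114, 199), (115, 200), (116, 199), (117, 197), (118, 196), (119, 195), (120, 195), (121, 194)]
```

Emit:
carry_out([
  [[0, 0, -0.0004], 0, 0],
])

```text
time_s: 19.3
position: [0.572, -0.014, 0.0471]
orientation: [-1.556, -0.252, 0.252]
ft_force: [0.2, 1.4, 0.3]
opening: 0.232
```

Emit:
carry_out([
  [[0, 0, -0.0003], 0, 0],
])

```text
time_s: 19.4
position: [0.572, -0.0141, 0.0472]
orientation: [-1.556, -0.252, 0.252]
ft_force: [-1.6, 4.1, 1.3]
opening: 0.232
```

Emit:
carry_out([
  [[0, 0, -0.0003], 0, 0],
])

```text
time_s: 19.5
position: [0.5721, -0.0142, 0.0472]
orientation: [-1.555, -0.251, 0.252]
ft_force: [-2.6, 6.4, 1.1]
opening: 0.234
```

Emit:
carry_out([
  [[0, 0, 0.001], 0, 0],
  [[0, 0, 0.004], 0, 0],
  [[0, 0, 0.01], 0, 0],
  [[0, 0, 0], 0, 0],
])

```text
time_s: 19.9
position: [0.5671, 0.0008, 0.0471]
orientation: [-1.556, -0.252, 0.252]
ft_force: [-0.2, -0.7, -0.9]
opening: 0.231
```

Run:
```python
from h import *
o=st();grab('top','t17');grab('side','s17')
v=V('s17');cv2.imwrite('pics/s17c.png',cv2.resize(v.im[200:290,320:420],None,fx=6,fy=6,interpolation=cv2.INTER_CUBIC)[:,:,::-1])
v=V('t17');cv2.imwrite('pics/t17c.png',cv2.resize(v.im[140:220,300:400],None,fx=7,fy=7,interpolation=cv2.INTER_CUBIC)[:,:,::-1])
for t in ('t13','t17'):
  for y in (-9,9,-26,26):
        z=.022 if abs(y)<20 else .042
        xs,val=prof(t,y,98,116,z,1); print(t,y,[int(a) for x,a in zip(xs,val)])
```

```text
19.9 [0.5671 0.0008 0.0471] ang 18.42 tilt [-2.e-04  0.e+00 -1.e+00] [-0.17 -0.71 -0.92] 0.231 jig [-123.7    1.1]
t13 -9 [87, 85, 84, 78, 73, 68, 85, 111, 137, 158, 177, 193, 201, 199, 196, 194, 183, 170]
t13 9 [88, 85, 79, 70, 63, 67, 88, 109, 132, 156, 182, 201, 193, 186, 181, 164, 148, 131]
t13 -26 [237, 237, 233, 228, 218, 198, 183, 173, 180, 187, 193, 194, 194, 194, 194, 194, 195, 196]
t13 26 [235, 234, 227, 212, 193, 179, 184, 188, 193, 195, 196, 197, 196, 196, 195, 196, 197, 198]
t17 -9 [197, 195, 193, 178, 157, 133, 127, 131, 138, 153, 173, 191, 201, 197, 194, 191, 181, 169]
t17 9 [200, 202, 204, 206, 209, 201, 176, 151, 135, 157, 180, 198, 190, 185, 181, 164, 148, 133]
t17 -26 [237, 237, 233, 228, 218, 198, 183, 173, 180, 187, 194, 195, 195, 195, 195, 195, 195, 196]
t17 26 [234, 233, 227, 212, 193, 181, 185, 189, 194, 195, 196, 197, 196, 196, 196, 197, 197, 198]
```

View pics/t17c.png

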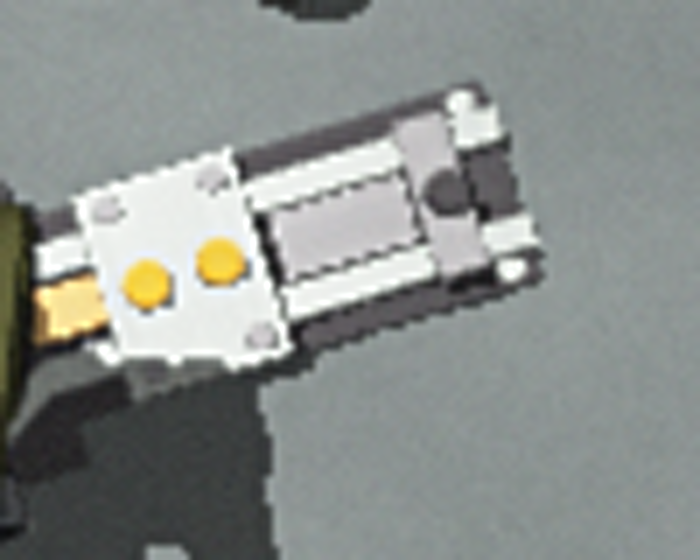

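View pics/s17c.png

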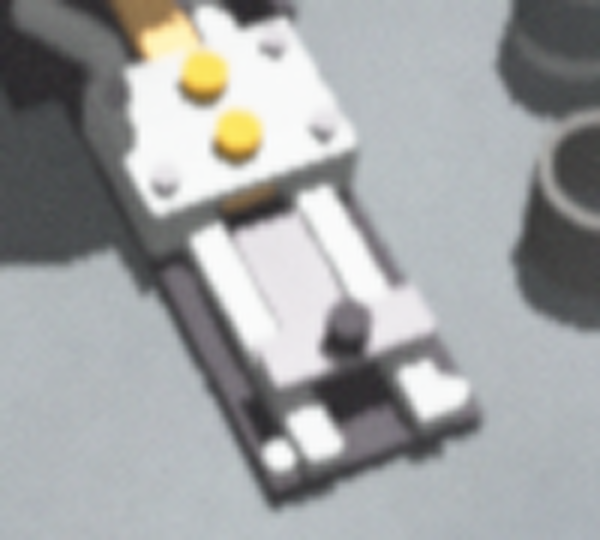

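Emit:
carry_out([
  [[0, 0, 0.02], 0, 0],
  [[0, 0, 0.025], 0, 0],
  [[0, 0, 0.025], 0, 0],
  [[0, 0, 0.02], 0, 0],
  [[0, 0, 0.01], 0, 0],
])

```text
time_s: 20.5
position: [0.5356, 0.0958, 0.0472]
orientation: [-1.556, -0.252, 0.252]
ft_force: [-0.0, 0.1, -0.8]
opening: 0.229
```

Emit:
carry_out([
  [[0, -0.02, 0], 0, 0],
  [[0, -0.035, 0], 0, 0],
  [[0, -0.035, 0], 0, 0],
  [[0, -0.015, 0], 0, 0],
  [[0, 0, 0], 0, 0],
])

```text
time_s: 21.0
position: [0.5371, 0.0943, 0.1544]
orientation: [-1.556, -0.255, 0.248]
ft_force: [0.8, -0.4, -2.2]
opening: 0.229
```

Run:
```python
from h import *
o=st();
# grasp: TCP at (0.4293,-0.1965) held stick; tray centre (.4313,-.2462), axis -86.0
a=np.radians(-86.0); g=np.array([.4313,-.2462])-0.055*np.array([np.cos(a),np.sin(a)]); print('grip target',g)
plan([*g,0.15],4.0,step=0.042,op=0)
```

```text
21.0 [0.5371 0.0943 0.1544] ang 18.35 tilt [ 4.2e-03  3.0e-04 -1.0e+00] [ 0.75 -0.38 -2.2 ] 0.229 jig [-221.9    2.1]
grip target [ 0.42746339 -0.19133398]
from [0.5371 0.0943 0.1544] 18.35 n 8
[[[-0.0242,0.0005,-0.0296],1.79,0],[[-0.0233,0.0005,-0.0303],1.79,0],[[-0.0223,0.0005,-0.031],1.79,0],[[-0.0214,0.0005,-0.0317],1.79,0],[[-0.0204,0.0005,-0.0324],1.79,0]]
[[[-0.0193,0.0005,-0.033],1.79,0],[[-0.0183,0.0005,-0.0336],1.79,0],[[-0.0172,0.0005,-0.0341],1.79,0]]
```

Emit:
carry_out([
  [[-0.024, 0, -0.0295], 1.79, 0],
  [[-0.0235, 0, -0.0305], 1.79, 0],
  [[-0.0225, 0, -0.031], 1.79, 0],
  [[-0.0215, 0, -0.0315], 1.79, 0],
  [[-0.0205, 0, -0.0325], 1.79, 0],
])

```text
time_s: 21.5
position: [0.4659, -0.0854, 0.1509]
orientation: [-1.567, -0.127, 0.129]
ft_force: [0.2, -0.7, -0.9]
opening: 0.232
```

Emit:
carry_out([
  [[-0.0195, 0, -0.033], 1.79, 0],
  [[-0.018, 0, -0.0335], 1.79, 0],
  [[-0.017, 0, -0.034], 1.79, 0],
  [[0, 0, 0], 0, 0],
  [[0, 0, 0], 0, 0],
])

```text
time_s: 22.0
position: [0.4259, -0.1913, 0.1511]
orientation: [-1.569, -0.053, 0.055]
ft_force: [-1.2, -0.5, -0.9]
opening: 0.231
```

Run:
```python
from h import *
o=st();grab('top','t18');grab('wrist','w18');grab('side','s18')
v=V('t18');cv2.imwrite('pics/t18c.png',cv2.resize(v.im[140:290,270:430],None,fx=4,fy=4,interpolation=cv2.INTER_CUBIC)[:,:,::-1])
P=v.cloud();hsv=cv2.cvtColor(v.im,cv2.COLOR_RGB2HSV)
m=(hsv[...,1]>60)&(hsv[...,0]>8)&(hsv[...,0]<35)&(P[...,2]>.1)&(P[...,2]<.145)
m[:,:320]=0;m[:,430:]=0;m[:200]=0;m[280:]=0
Q=P[m]; print(len(Q),Q[:,0].min(),Q[:,0].max(),Q[:,1].min(),Q[:,1].max()); A=np.c_[Q[:,1],np.ones(len(Q))]; print(np.linalg.lstsq(A,Q[:,2],rcond=None)[0],np.linalg.lstsq(A,Q[:,0],rcond=None)[0])
```

```text
22.0 [ 0.4259 -0.1913  0.1511] ang 3.95 tilt [-1.4e-03  8.0e-04 -1.0e+00] [-1.15 -0.46 -0.86] 0.231 jig [  14.2 -193.3]
174 0.4248263114695681 0.4446561596251834 -0.34283166303489016 -0.2674195775486328
[0.00466708 0.13063425] [0.04360566 0.44898979]
```

View pics/t18c.png

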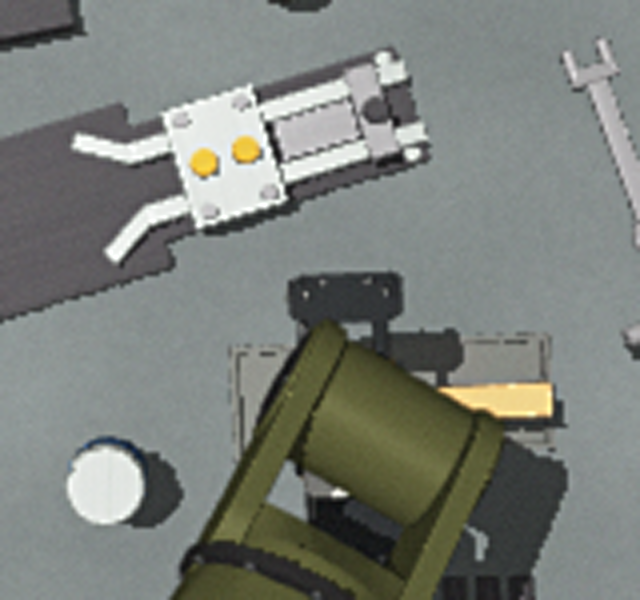

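View pics/s18.png

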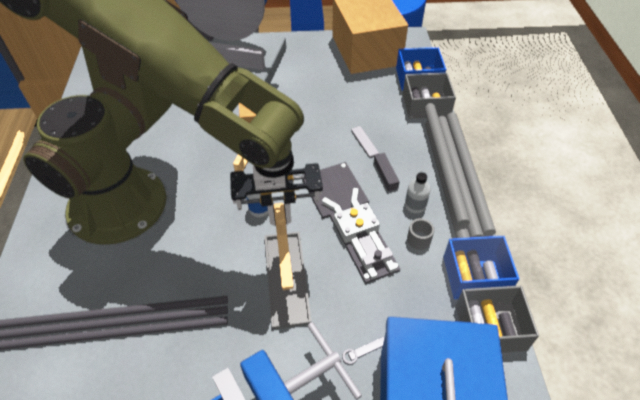

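Emit:
carry_out([
  [[0.002, 0.035, 0], 0, 0],
  [[0, 0.04, 0], 0, 0],
  [[0, 0.025, 0], 0, 0],
  [[0, 0.011, 0], 0, 0],
  [[0, 0, 0], 0, 0],
])

```text
time_s: 22.65
position: [0.4282, -0.1899, 0.0403]
orientation: [-1.569, -0.055, 0.058]
ft_force: [-0.2, -0.2, -1.0]
opening: 0.233
```

Emit:
carry_out([
  [[0, 0.001, 0], 0, 0],
  [[0, 0.001, 0], 0, 0],
  [[0, 0, 0], 0, 0],
])

```text
time_s: 22.95
position: [0.4289, -0.1909, 0.04]
orientation: [-1.571, -0.057, 0.054]
ft_force: [0.9, 0.5, -0.9]
opening: 0.229
```

Emit:
carry_out([
  [[0, 0.001, 0], 0, 0],
  [[0, 0.001, 0], 0, 0],
  [[0, 0.001, 0], 0, 0],
  [[0, 0, 0], 0, 0],
])

```text
time_s: 23.35
position: [0.4284, -0.1907, 0.036]
orientation: [-1.57, -0.055, 0.056]
ft_force: [0.1, 0.6, -1.1]
opening: 0.23
```

Emit:
carry_out([
  [[0, 0.0007, 0], 0, 0],
  [[0, 0, 0], 0, 0],
])

```text
time_s: 23.55
position: [0.4285, -0.1907, 0.0356]
orientation: [-1.57, -0.056, 0.056]
ft_force: [-1.7, 1.5, 3.6]
opening: 0.229
```

Emit:
carry_out([
  [[0, 0, 0], 0, 40],
  [[0, 0, 0], 0, 70],
  [[0, 0, 0], 0, 70],
  [[0, 0, 0], 0, 70],
  [[0, 0, 0], 0, 70],
])

```text
time_s: 24.05
position: [0.4285, -0.1908, 0.0354]
orientation: [-1.57, -0.056, 0.055]
ft_force: [0.4, 0.3, 0.3]
opening: 0.618
```

Emit:
carry_out([
  [[0, 0, 0], 0, 70],
  [[0, 0, 0], 0, 70],
  [[0, 0, 0], 0, 70],
])

```text
time_s: 24.35
position: [0.4285, -0.1907, 0.0355]
orientation: [-1.57, -0.055, 0.055]
ft_force: [-0.6, -0.1, 0.0]
opening: 0.699
```

Run:
```python
from h import *
o=st();grab('wrist','w19')
```

```text
24.35 [ 0.4285 -0.1907  0.0355] ang 4.04 tilt [ 0.  0. -1.] [-0.58 -0.09  0.02] 0.699 jig [  14.5 -190.7]
```

View pics/w19.png

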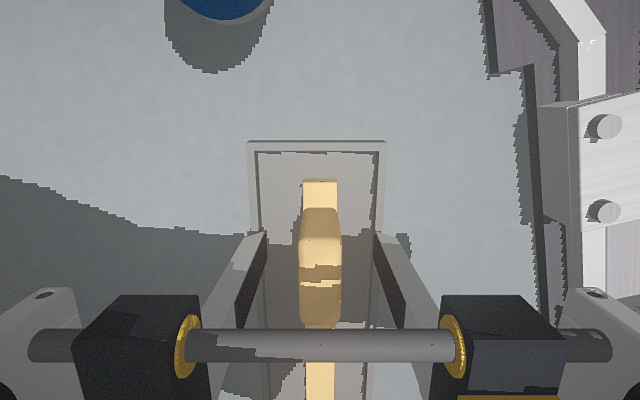

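Released; straight up, then away toward the start side for clear views.

Emit:
carry_out([
  [[0, -0.02, 0], 0, 70],
  [[0, -0.04, 0], 0, 70],
  [[0, -0.045, 0], 0, 70],
  [[0, -0.045, 0], 0, 70],
  [[0, -0.03, 0], 0, 70],
])

```text
time_s: 24.9
position: [0.4287, -0.1909, 0.2186]
orientation: [-1.572, -0.058, 0.053]
ft_force: [0.3, -0.3, -0.4]
opening: 0.7
```

Run:
```python
from h import *
o=st();grab('wrist','w20');grab('side','s20')
plan([0.30,-0.42,0.21],-20,step=.042,op=70,dig=3)
```

```text
24.9 [ 0.4287 -0.1909  0.2186] ang 4.05 tilt [ 0.0027 -0.0015 -1.    ] [ 0.26 -0.32 -0.35] 0.7 jig [  14.7 -190.5]
from [ 0.4297 -0.1914  0.2195] 4.05 n 7
[[[-0.021,0.001,-0.031],3.44,70],[[-0.019,0.001,-0.032],3.44,70],[[-0.017,0.001,-0.034],3.44,70],[[-0.015,0.001,-0.034],3.44,70],[[-0.013,0.001,-0.035],3.44,70]]
[[[-0.011,0.001,-0.036],3.44,70],[[-0.008,0.001,-0.037],3.44,70]]
```

View pics/w20.png

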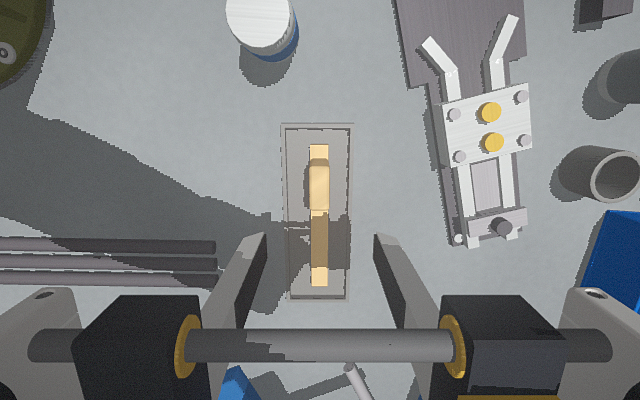

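Run:
```python
from h import *
plan([0.607,-0.18,0.18],18.3,step=.042,op=70,dig=3)
```

```text
from [ 0.4297 -0.1914  0.2195] 4.05 n 5
[[[0.036,0.008,-0.0],-2.85,70],[[0.035,0.008,-0.002],-2.85,70],[[0.035,0.008,-0.004],-2.85,70],[[0.035,0.008,-0.006],-2.85,70],[[0.035,0.008,-0.007],-2.85,70]]
```

Emit:
carry_out([
  [[0.036, 0.004, 0], -2.85, 70],
  [[0.035, 0.004, -0.002], -2.85, 70],
  [[0.035, 0.004, -0.004], -2.85, 70],
  [[0.035, 0.004, -0.006], -2.85, 70],
  [[0.035, 0.004, -0.007], -2.85, 70],
])

```text
time_s: 25.5
position: [0.6067, -0.1794, 0.1939]
orientation: [-1.555, -0.251, 0.253]
ft_force: [-0.1, -0.1, 1.4]
opening: 0.701
```

Emit:
carry_out([
  [[0, 0, 0], 0, 70],
  [[0, 0, 0], 0, 70],
])

```text
time_s: 25.7
position: [0.6052, -0.1794, 0.1937]
orientation: [-1.555, -0.249, 0.252]
ft_force: [0.4, -0.2, 0.1]
opening: 0.701
```

Run:
```python
from h import *
o=st();grab('wrist','w21')
v=V('w21');P=v.cloud();
for y in (-9,-4,4,9):
    for x in (60,80,95,99,101,102,103,104,105,106,108):
        r,c=v.px(np.append(fromj(x,y),.022)).round().astype(int); q=P[r,c]; print(y,x,(r,c),toj(q).round(1),round(q[2]*1e3,1),int(v.im[r,c].mean()))
c=v.im[140:260,270:400]; cv2.imwrite('pics/w21c.png',cv2.resize(c,None,fx=5,fy=5,interpolation=cv2.INTER_CUBIC)[:,:,::-1])
plan([0.35,-0.42,0.21],-20,step=.042,op=70,dig=3)
```

```text
25.7 [ 0.6052 -0.1794  0.1937] ang 18.29 tilt [-2.4e-03  7.0e-04 -1.0e+00] [ 0.37 -0.22  0.14] 0.701 jig [ 59.3 -19.3]
-9 60 (np.int64(184), np.int64(329)) [60.1 -9.1] 23.3 202
-9 80 (np.int64(201), np.int64(329)) [79.7 -9. ] 24.1 197
-9 95 (np.int64(213), np.int64(329)) [94.  -8.9] 24.4 209
-9 99 (np.int64(216), np.int64(329)) [98.  -8.8] 23.4 123
-9 101 (np.int64(218), np.int64(329)) [100.4  -8.8] 23.3 126
-9 102 (np.int64(219), np.int64(329)) [101.   -8.8] 25.0 124
-9 103 (np.int64(220), np.int64(329)) [102.7  -8.8] 23.8 118
-9 104 (np.int64(221), np.int64(329)) [103.8  -8.8] 24.2 114
-9 105 (np.int64(221), np.int64(329)) [103.8  -8.8] 24.2 114
-9 106 (np.int64(222), np.int64(329)) [103.4  -8.9] 28.3 114
-9 108 (np.int64(224), np.int64(329)) [103.3  -9.1] 35.0 112
-4 60 (np.int64(184), np.int64(333)) [60.  -4.6] 23.5 203
-4 80 (np.int64(201), np.int64(333)) [79.5 -4.4] 24.6 196
-4 95 (np.int64(213), np.int64(333)) [94.  -4.3] 24.3 121
-4 99 (np.int64(216), np.int64(333)) [97.7 -4.2] 24.1 123
-4 101 (np.int64(218), np.int64(333)) [100.7  -4.2] 22.6 127
-4 102 (np.int64(219), np.int
[... 1272 characters left out ...]

9 102 (np.int64(219), np.int64(344)) [101.1   8.4] 24.9 208
9 103 (np.int64(220), np.int64(344)) [102.6   8.5] 24.2 186
9 104 (np.int64(220), np.int64(344)) [102.6   8.5] 24.2 186
9 105 (np.int64(221), np.int64(344)) [103.    8.3] 26.3 135
9 106 (np.int64(222), np.int64(344)) [103.7   8.2] 27.7 111
9 108 (np.int64(224), np.int64(344)) [103.2   7.7] 35.3 113
from [ 0.6049 -0.1796  0.1946] 18.26 n 9
[[[-0.035,-0.002,-0.016],4.25,70],[[-0.034,-0.002,-0.019],4.25,70],[[-0.032,-0.002,-0.022],4.25,70],[[-0.031,-0.002,-0.024],4.25,70],[[-0.029,-0.002,-0.026],4.25,70]]
[[[-0.027,-0.002,-0.028],4.25,70],[[-0.025,-0.002,-0.03],4.25,70],[[-0.022,-0.002,-0.032],4.25,70],[[-0.02,-0.002,-0.033],4.25,70]]
```

View pics/w21c.png

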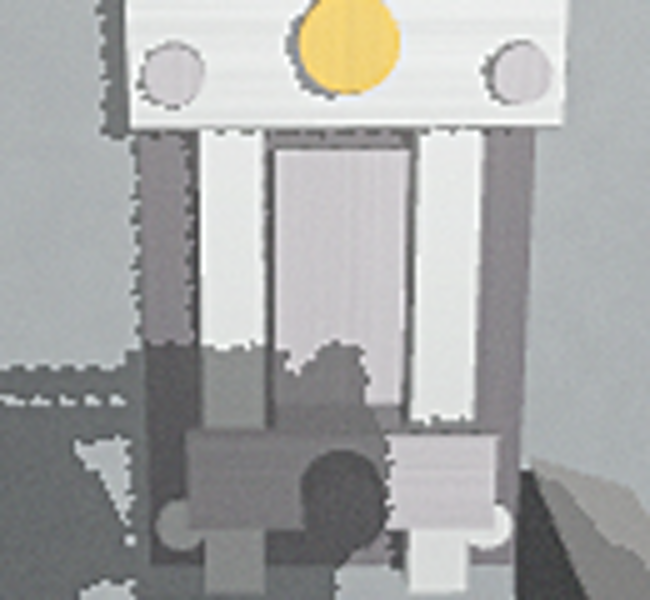

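Run:
```python
from h import *
st(); print(sign_off())
```

```text
25.75 [ 0.6049 -0.1796  0.1946] ang 18.26 tilt [-1.3e-03  4.0e-04 -1.0e+00] [-0.31 -0.42  0.74] 0.7 jig [ 59.4 -19.7]
the job is handed in; nothing more can be done
None
```

The blank is through the channel, under the bridge and against the depth stop, and the push stick is back flat in its tray. I handed the job in at 25.75 s.

- **Pick-up:** I took the larger stick from the tray, holding it by its handle.
- **Lining up:** The blank lay about 22 mm off centre and 29° askew. I pressed it straight and centred it with the side of the blade, then pushed it from behind with the tip.
- **Pushing force:** It took about 2 N through the jig. I stopped at the first force rise at the stop, when the push read about 7 N in all.
- **Return:** I drew the stick straight back, laid it in the tray and opened the gripper.

Last checks:
- **Blank and stop:** The close-up showed no visible gap. The stop face measured x ≈ 103.5 mm in the jig frame, the same as before the push. The top view of the stop's edges did not change either.
- **Stick:** The wrist picture shows it flat and roughly central in the tray.
- **Robot:** It ended clear above the bench, open and touching nothing.

No checks disagreed by more than about 2 mm between cameras. The last push was close to what would shove the stop: taking off the sliding force leaves roughly 5 N on it. I made no separate final check of the bystanders; nothing in the pictures or forces pointed to contact with one.

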